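# Sort levelling feet through the gauge of a sliding-door cabinet

## Task

Put all the machine levelling feet away in the sliding-door cabinet and leave both doors fully shut. First slide the blue left door under its white neighbour: every foot whose pad passes the gauge slot below that door belongs down through the slot. Then shut the blue door, slide the white door over it, and stand the feet that are too wide for the slot upright in the right-hand compartment; leave everything else where it is.

Things in the scene. Friction and masses are not known exactly. Their poses are not given: they have to be found in the camera images.
- cabinet: Fixed grey cabinet, 220 mm deep (its x, away from the robot; yaw within 0.2), 350 mm wide (its y, left). Origin: centre of underside. Wall tops 145 mm, track rails to 165 mm along front and back. Two flat doors on top slide along its y, one over the other. A wall at its y = 0 (8 mm) splits it in two compartments, each 204 (x) by 163 mm (y) inside.
- left_door (a joint): Opening of the blue left door, m: 0 shut, 0.130 fully open; grows as it slides along the cabinet's -y (right) on the lower track, beneath the white door. Friction about 2 N; stays where left. Fully open it leaves the left compartment clear from cabinet y 0.043 to 0.167. Starts up to 10 mm open.
- right_door (a joint): Opening of the white right door, m: 0 shut, 0.130 fully open; grows as it slides along the cabinet's +y (left) on the upper track, above the blue door. Friction about 2 N; stays where left. Fully open it leaves the right compartment clear from cabinet y -0.043 to -0.167. Starts up to 10 mm open.
- left_door_knob (a point): Point in the black block handle of the blue door, axes as the cabinet's. The handle is 20 mm (x) by 30 mm (y), 25 mm high above the door plate; this point is in its middle, 10 mm below its top, and travels with the door. Shut: cabinet (0, 0.146, 0.167). Plate 5 mm thick, upper face at 0.152.
- right_door_knob (a point): The same point on the equal handle of the white door. Shut, it is at the cabinet's (0, -0.146, 0.177); plate top face at 0.162.
- gauge_slot (a point): Point at cabinet (0, 0.0985, 0.090) on the upper face of the yellow gauge deck, axes as the cabinet's. The slot in the deck is 52 mm wide (x) and 141 mm long (y 0.026 to 0.167). Deck 10 mm thick, floor below at 7.5 mm: a foot that passes falls some 60 mm and stays below where it was dropped, so drop one at y 0.076 and the next at y 0.134.
- right_floor (a point): Point on the flat rubber floor of the right compartment (72 mm above the bench), at cabinet (0, -0.100), in the middle of what the opened white door leaves clear; axes as the cabinet's. There is room for one foot 50 mm in front of it and one 50 mm behind it.
- foot_1: Machine levelling foot: round black pad 20 mm high, steel stem of 16 mm diameter upright in its middle, 70 mm high in all, about 0.12 kg. Origin: centre of the pad's underside, z along the stem. The pad is 48 mm wide (passes the 52 mm slot) or 58 mm (does not); which is not told. Stands on the bench left of the cabinet, or is absent.
- foot_2: Levelling foot as foot_1, either size, or absent.
- foot_3: Levelling foot as foot_1, either size, or absent.
- foot_4: Levelling foot as foot_1, either size, or absent. Three or four feet are present, of both sizes.
- multimeter: Yellow multimeter lying near the robot on the left, 148x70x44 mm, not part of the job.
- solder_reel: Blue-flanged solder reel, 70 mm across, 50 mm high, behind the cabinet, not part of the job.
- carton_small: Brown carton, 75x105x45 mm, at the back left, not part of the job.
Not all that is in view belongs to the job. Leave any green or turquoise look-alike of the foot_1 alone.

How it is judged:
By the outcome, as a careful person would: the job done as asked, in the order asked, and still so for the second after the job is handed in, with the robot touching nothing.
Of foot_1, foot_2, foot_3, foot_4 only 3 to 4 are there at a start; the rules pass over those that are not, and their reading is None.
At some moment in a run one of foot_1, foot_2, foot_3, foot_4 may be knocked a few centimetres aside while the robot is not near it.
Once in a run the grip may slacken for a moment while it holds something.
It also fails if it takes over 210 s, if anything falls off the work surface, if the arm or the gripper's body presses on something with over 40 N, if the wrist force passes 120 N, or if a joint passes its speed limit or range.

## Robot

A 7-joint arm with a two-finger parallel gripper is mounted at the origin on the work surface; the furniture and walls round the work are solid. World frame = base frame: x ahead of the robot, y to its left, z up, the work surface at z = 0. Lengths are in m, angles in rad, forces in N, time in s.
With the tool pointing down it reaches from about 0.425 to 0.925 m from the base axis. Payload 6.8 kg.
Tool frame: the origin (TCP) lies between the finger pads; the fingertips stand finger_overhang ahead of it and the grasp point (between the pads) lies 6 mm ahead of it (finger_overhang is the distance from the TCP to the fingertips, in m); z points along the fingers, y is the line along which they close (so a half turn about z gives the same grasp; the last joint's range is limited). The gripper opens to 85 mm and grips with 20 to 120 N. Pads are 22 mm wide; open, the fingers measure 114 mm over their backs; the gripper's body (76 mm by 85 mm) begins 54 mm behind the grasp point. The pads swing forward as they close: fully open they stand 13 mm farther back than shut.
Start: joints at [1.135, 0.477, 0.022, 1.555, -0.011, 1.109, -0.083], TCP at [0.217, -0.639, 0.224] pointing down, gripper open.
Joint ranges: [-2.96, 2.96], [-0.34, 2.1], [-1.41, 1.46], [0.24, 2.44], [-1.37, 4.51], [0.17, 1.92], [-2.96, 2.96]. Speed limits (rad/s): [2.39, 2.39, 3.14, 3.14, 3.14, 3.14, 3.14].

## Interface

Orientations are given as a unit quaternion [w, x, y, z].
In Python, from station import * gives the robot as it stands.
- The arm moves only by the tool drive_tool, never from a script. Its argument "increments" is a list of rows, each an object of numbers: "claw": the finger opening in m, from 0 to 0.0854; "dx", "dy", "dz": the shift along the tool's x, y, z in m; "wx", "wy", "wz": the turn, a rotation vector about the tool's x, y, z in degrees. A call has 1 to 20 rows; each row shifts and turns the commanded pose from where the row before left it, along the tool's axes as they then stand; what a row does not reach is not made up. A row lasts 1/8 s, in which the tool goes at most 62.5 mm and 10.7 degrees, less where a joint would pass 70% of its speed; a pose out of reach is approached as far as the arm can. A call with a gripper value outside its range is refused whole. The fingers move at their own pace and stop on an object; "newtons" is the grip in N (left out, the last holds). Time passes only in rows, so rows that do not move let the fingers close. It gives the time, the measured TCP pose, the force, the opening and the grip force at its end, in the units of the state.
- get_obs(): the state, without advancing time (a new reading comes with each control period).
- read_camera(name): name is "scene" or "side" or "wrist"; returns (picture, depth): 400x640x3 uint8, red, green, blue; 400x640 float32, m along the optical axis (not along the pixel's ray), 0 where there is no reading.
- calibration(name): a dict with "intrinsics" (3x3 intrinsics, pixels), "R" (3x3) and "t" (3): a world point X has camera coordinates R X + t; the wrist camera has in their place "mount" (4x4, takes a point from camera to tool coordinates, whose origin is the TCP and whose axes are the flange's). Camera axes: x right, y down, z forward; pixel columns grow to the right and rows downward; lengths in m; the calibration is good to about 2 mm. A picture is of the moment at which its call begins: read the wrist's pose just before it. calibration takes no time and is no camera call.
- hand_in(): hands the job in; it is judged then, once.
The state is a dict: "t": time; "q": joint angles; "joint_vel": joint speeds; "joint_torque": joint torques, N m; "eef_pos": TCP position; "tool_rot": TCP orientation; "contact_force": force on the tool from outside, world axes, zero at the start; "torque": the same for the moment, N m; "gripper_width": opening from 0.0 (shut) to 1.0 (fully open); "grasp_force": force on a finger pad.
Only numpy, scipy, OpenCV 4.12 (cv2) and the standard library are available. Lean on these libraries where they do the work, as an engineer would, in place of code of your own. Each camera call takes 0.05 s, during which the arm holds its last target. There are 200 camera calls.

## Working session

There is one attempt and no reset: what is moved stays moved. The work goes in short steps, Python scripts to look and compute and a tool call to move; the robot and the scene stay as the last step left them, time stands still between calls to the robot, and variables do not carry over. Pictures are saved under pics/ and viewed, at most 14 in all, crops included, and the job is handed in when it is done.

Besides the shell and the picture viewer there is one more tool, called after ">>>" as name(argument=value, ...) on one line, values as JSON. drive_tool: Moves the arm, as the interface text tells. Its arguments: {"type":"object","properties":{"increments":{"type":"array","items":{"type":"object","properties":{"claw":{"type":"number"},"dx":{"type":"number"},"dy":{"type":"number"},"dz":{"type":"number"},"wx":{"type":"number"},"wy":{"type":"number"},"wz":{"type":"number"}}}},"newtons":{"type":"number"}},"required":["increments"]}

```bash
mkdir -p pics; ls; python3 - <<'E'
from station import *
import cv2,numpy as np
o=get_obs();print(o)
for n in("scene","side"):
    p,d=read_camera(n);cv2.imwrite(f"pics/{n}0.png",p[:,:,::-1]);np.savez(f"{n}0.npz",p=p,d=d)
    print(calibration(n))
print(calibration("wrist"))
E
```

```text
pics
{'t': 0.0, 'q': array([ 1.1349109 ,  0.47780176,  0.02234912,  1.55647731, -0.011504  ,
        1.10930663, -0.08308972]), 'joint_vel': array([ 6.09908927e-04, -5.22557024e-05,  8.02673249e-04,  7.42923430e-04,
       -4.86575622e-04,  3.93287917e-04,  1.54353322e-03]), 'joint_torque': array([-3.94696617e-04, -5.96439922e+01,  1.60769474e+00, -2.81193370e+01,
        1.24416518e-02,  9.30246926e-03,  2.42304890e-05]), 'eef_pos': array([ 0.21709267, -0.63847875,  0.22271389]), 'tool_rot': array([-9.05863005e-04,  9.86597443e-01,  1.63170511e-01, -2.20735175e-04]), 'contact_force': array([ 0.17700248, -0.79507938, -0.18407779]), 'torque': array([-0.05647829, -0.01858873,  0.00342982]), 'grasp_force': 0.0, 'gripper_width': 1.0023017370751348}
{'intrinsics': array([[396.80433975,   0.        , 315.95754591],
       [  0.        , 396.80433975, 199.86274384],
       [  0.        ,   0.        ,   1.        ]]), 'R': array([[-0.44205113, -0.8969875 ,  0.00205699],
       [-0.46467049,  0.22703501, -0.85588343],
       [ 0.76724973, -0.37930006, -0.5171647 ]]), 't': array([0.29289092, 
[... 220 characters left out ...]
,  0.42864266, -0.01817202],
       [ 0.26896967, -0.59878964, -0.75439133],
       [-0.33424552,  0.67654743, -0.65617338]]), 't': array([-0.5159761 ,  0.00401835,  1.21338637])}
{'intrinsics': array([[278.86284686,   0.        , 318.17330933],
       [  0.        , 278.86284686, 201.51851003],
       [  0.        ,   0.        ,   1.        ]]), 'mount': array([[ 8.30134756e-04, -9.48781608e-01, -3.15931592e-01,
         8.23627765e-02],
       [ 9.99998720e-01,  1.21967985e-03, -1.03527512e-03,
         4.68922162e-04],
       [ 1.36758539e-03, -3.15930328e-01,  9.48781407e-01,
        -1.50273095e-01],
       [ 0.00000000e+00,  0.00000000e+00,  0.00000000e+00,
         1.00000000e+00]])}
```

View pics/scene0.png

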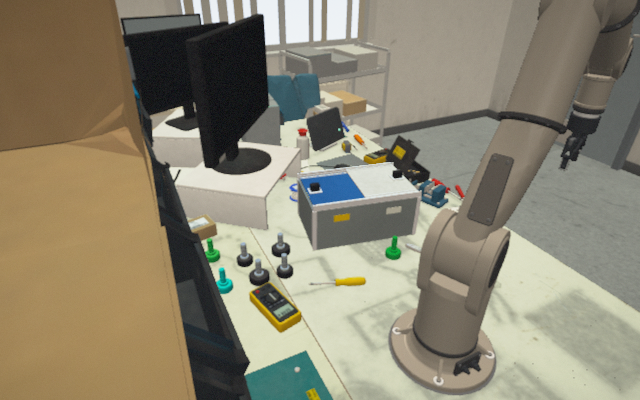

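View pics/side0.png

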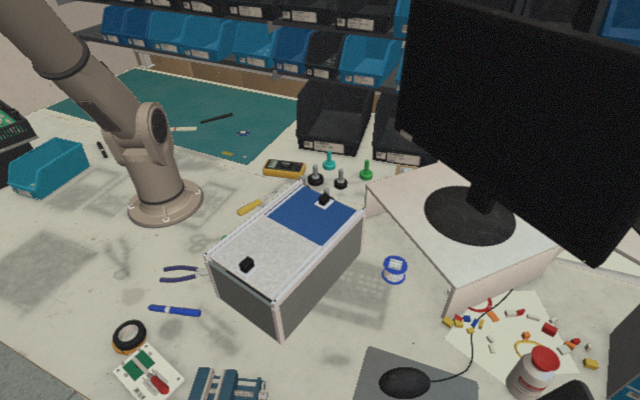

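The scene view shows four black feet at about (245,255), (281,245), (259,272) and (285,265). The green ones at (211,250) and (394,248) and the turquoise one at (224,281) are look-alikes to leave. The cabinet has its blue door at (332,188) and its white door at (385,180).

```bash
cat > h.py <<'E'
import numpy as np,cv2
from scipy.spatial.transform import Rotation as Ro
from station import *
def cloud(n,p=None,d=None,o=None):
    """image, world xyz per pixel, valid"""
    if p is None:
        o=get_obs(); p,d=read_camera(n)
    c=calibration(n);K=c["intrinsics"];h,w=d.shape
    v,u=np.mgrid[:h,:w]
    X=np.stack([(u-K[0,2])/K[0,0]*d,(v-K[1,2])/K[1,1]*d,d],-1)
    if n=="wrist":
        m=c["mount"];X=X@m[:3,:3].T+m[:3,3]
        q=o["tool_rot"];X=X@Ro.from_quat([q[1],q[2],q[3],q[0]]).as_matrix().T+o["eef_pos"]
    else: X=(X-c["t"])@c["R"]
    X[d<=0]=np.nan
    return p,X
E
python3 - <<'E'
from h import *
np.set_printoptions(precision=4,suppress=True)
for n in("scene","side"):
    z=np.load(n+"0.npz");p,X=cloud(n,z["p"],z["d"])
    hsv=cv2.cvtColor(p,cv2.COLOR_RGB2HSV)
    x,y,zz=X[...,0],X[...,1],X[...,2]
    print(n)
    if n=="scene":
        for (u,v) in[(245,255),(281,245),(259,272),(285,265),(245,246),(281,236),(258,262),(285,256),(211,250),(394,248),(224,281),(315,187),(398,175),(275,305),(200,228)]: print((u,v),X[v,u])
    # top-down height map in the region
    # bench
    # blue door
    b=(hsv[...,0]>100)&(hsv[...,0]<125)&(hsv[...,1]>140)&(abs(zz-.152)<.01)
    P=X[b];print("blue",b.sum(),np.nanmedian(P,0),cv2.minAreaRect(P[:,:2].astype(np.float32)*1000))
    t=(abs(zz-.165)<.008)&(x<1)&(x>.4)&(abs(y)<.5)
    P=X[t];print("tops",t.sum(),np.nanmedian(P,0),cv2.minAreaRect(P[:,:2].astype(np.float32)*1000))
    k=(zz>.174)&(zz<.21)&(hsv[...,2]<70)&(x<1)&(x>.4)&(abs(y)<.4)
    nl,l,s,c=cv2.connectedComponentsWithStats(k.astype(np.uint8))
    for i in range(1,nl):
        if s[i,4]>8: print("knob",c[i],s[i,4],np.nanmean(X[l==i],0),np.nanmax(X[l==i][:,2]))
E
```

```text
scene
(245, 255) [0.4897 0.3197 0.0295]
(281, 245) [0.4889 0.2054 0.0285]
(259, 272) [0.4003 0.3073 0.0295]
(285, 265) [0.389  0.233  0.0357]
(245, 246) [0.4954 0.3152 0.0576]
(281, 236) [0.488  0.2041 0.0629]
(258, 262) [0.3991 0.3077 0.0667]
(285, 256) [0.3917 0.2307 0.0656]
(211, 250) [0.5525 0.4051 0.0334]
(394, 248) [ 0.3232 -0.0972  0.0292]
(224, 281) [0.4064 0.4051 0.0305]
(315, 187) [0.549  0.0597 0.1666]
(398, 175) [ 0.4927 -0.2174  0.1721]
(275, 305) [0.2604 0.3134 0.0336]
(200, 228) [0.6676 0.4115 0.043 ]
blue 1113 [ 0.5323 -0.0033  0.1512] ((548.7110595703125, 2.9500808715820312), (165.52809143066406, 167.59829711914062), 78.31568145751953)
tops 2130 [ 0.5036 -0.1294  0.1614] ((663.1094360351562, 28.075897216796875), (885.3856811523438, 451.3005676269531), 72.86257934570312)
knob [232.6429 148.619 ] 42 [0.9148 0.218  0.1832] 0.19547675747854693
knob [397.15  172.475] 40 [ 0.4949 -0.2144  0.1811] 0.18808865145967324
knob [313.8    184.1333] 15 [0.5527 0.0621 0.1756] 0.1775021884129211
side
blue 2404 [ 0.5505 -0.0048  0.1518] ((689.4024658203125, 47.61945343017578), (510.9205017089844, 206.13235473632812), 15.611631393432617)
tops 6261 [ 0.5299 -0.1572  0.162 ] ((622.1051635742188, 36.98211669921875), (689.3021850585938, 345.6689147949219), 52.73912048339844)
knob [480.4479 195.8681] 288 [0.9288 0.2046 0.1902] 0.20826420015960115
knob [323.4146 195.9268] 41 [0.5585 0.0558 0.1766] 0.17947796547342937
knob [245.7815 263.4874] 119 [ 0.505  -0.2229  0.184 ] 0.18865712373453083
```

```bash
cat >> h.py <<'E'
def fitcab(X,hsv):
    """cabinet yaw and origin from the rail tops (z .165)"""
    from scipy.optimize import minimize
    c0=np.array([.531,-.083]);P=X.reshape(-1,3)
    P=P[(np.abs(P[:,2]-.164)<.005)&(np.hypot(P[:,0]-c0[0],P[:,1]-c0[1])<.215)]
    r=cv2.minAreaRect((P[:,:2]*1000).astype(np.float32));return r
def step(pos,yawx=None):
    """increments (tool axes) from now to a world TCP position; yawx: wanted heading of tool x, rad"""
    o=get_obs();q=o["tool_rot"];R=Ro.from_quat([q[1],q[2],q[3],q[0]]).as_matrix()
    s="shift d=%s"%np.round(R.T@(np.array(pos)-o["eef_pos"]),4)
    h=np.arctan2(R[1,0],R[0,0]);
    if yawx is not None:s+=" wz=%.1f deg"%(-np.degrees((yawx-h+np.pi)%(2*np.pi)-np.pi))
    print(s,"now",np.round(o["eef_pos"],4),"head %.3f"%h,"tilt",np.round(R[2],3))
E
python3 - <<'E'
from h import *
np.set_printoptions(precision=4,suppress=True)
for n in("scene","side"):
    z=np.load(n+"0.npz");p,X=cloud(n,z["p"],z["d"]);print(fitcab(X,None))
    m=(X[...,2]>.25)&(X[...,0]<1.0)&(X[...,0]>.3)&(abs(X[...,1])<.5)
    print("high",m.sum(),np.nanmin(X[m],0) if m.any() else '',np.nanmax(X[m],0) if m.any() else '')
    m=(X[...,2]>.1)&(X[...,2]<.25)&(X[...,0]<.9)&(X[...,0]>.3)&((X[...,1])>.15)&(X[...,1]<.7)
    print("mid",m.sum(),np.nanmin(X[m],0) if m.any() else '',np.nanmax(X[m],0) if m.any() else '')
step([.45,-.08,.40],1.384)
E
```

```text
((529.3433837890625, -78.35408020019531), (349.9669494628906, 227.9363555908203), 78.86921691894531)
high 7543 [0.3861 0.088  0.2501] [0.9999 0.5    0.6076]
mid 2991 [0.6219 0.15   0.1   ] [0.8999 0.4464 0.2497]
((528.6860961914062, -81.47261047363281), (350.044677734375, 222.5092315673828), 78.71000671386719)
high 28017 [0.3851 0.0847 0.2501] [1.     0.5    0.6084]
mid 4178 [0.4566 0.1501 0.1001] [0.9    0.6976 0.2498]
shift d=[ 0.4003 -0.4541 -0.1765] wz=-60.5 deg now [ 0.2171 -0.6385  0.2228] head 0.328 tilt [-0.    -0.002 -1.   ]
```

```bash
python3 - <<'E'
from h import *
A=[]
for n in("scene","side"):
    z=np.load(n+"0.npz");p,X=cloud(n,z["p"],z["d"]);A.append(X.reshape(-1,3))
A=np.concatenate(A);A=A[~np.isnan(A[:,0])]
H=np.full((15,16),-1.)
for x,y,z in A:
    i,j=int((x-.2)//.05),int((y+.2)//.05)
    if x>.2 and y>-.2 and i<15 and j<16 and z<1: H[i,j]=max(H[i,j],z)
print("     ",*["%4d"%(-200+50*j) for j in range(16)])
for i in range(15):print("%5d"%(200+50*i),*["%4d"%(h*1000) if h>=0 else "   ." for h in H[i]])
E
```

```text
-200 -150 -100  -50    0   50  100  150  200  250  300  350  400  450  500  550
  200   13    4    4    3    4    3    4    3    4   35   35    2    4  143  507  494
  250   12    3    3    3   21   23   23   12    3   41   44   28    4   89  507  445
  300   14   70   71    3    2    4   12   16    5   35   41   31    2   73  507  446
  350  165   93   17    2    3    2    2    3   71   32   66   19   27  509  531  523
  400  167  167  167  167  167  167    2    2   71   71   70   68   72  510  507  438
  450  165  165  164  155  164  167  166   72   72   18   71    4    2  504  507  441
  500  164  165  164  154  179  177  145   68   70   24   70   25   28  503  540  475
  550  165  164  164  154  178  179    3    2    3    3    3   70   71    4  542  536
  600  167  167  167  166  166  155    4  134  135    2  508    1    2    3  508  394
  650    3    3    3  166  167  166  133  135  136  134  607  607   47   47  505    .
  700    3    3    3   49   47  132  135  135  134  607  607  134   48  507  508    .
  750    4    3    4   48   49  135  134  138  607  608  606  134  131    .   69    .
  800    4    3    3    3  134  137  144  604  608  607  135  134  134    .    .    .
  850    5    3    3  135  134  144  147  607  608  146  137  134  160    .  562  562
  900    6    4  134  134  134  144  608  608  207  146  134  134    .    .  559  562
```

>>> drive_tool(increments=[{"dz": -0.05}, {"dz": -0.05}, {"dz": -0.05}, {"dz": -0.03}, {"dx": 0.05, "dy": -0.01, "wz": -10}, {"dx": 0.05, "wz": -10}, {"dx": 0.05, "wz": -10}, {"dx": 0.05, "wz": -10}, {"dx": 0.05, "wz": -10}, {"dx": 0.05, "wz": -10}, {"dx": 0.05}, {"dx": 0.05}, {"dx": 0.05}, {"dx": 0.05}])

```text
schema error: expected keys claw, dx, dy, dz, wx, wy, wz
```

>>> drive_tool(increments=[{"claw": 0.085, "dx": 0, "dy": 0, "dz": -0.05, "wx": 0, "wy": 0, "wz": 0}, {"claw": 0.085, "dx": 0, "dy": 0, "dz": -0.05, "wx": 0, "wy": 0, "wz": 0}, {"claw": 0.085, "dx": 0, "dy": 0, "dz": -0.05, "wx": 0, "wy": 0, "wz": 0}, {"claw": 0.085, "dx": 0, "dy": 0, "dz": -0.03, "wx": 0, "wy": 0, "wz": 0}, {"claw": 0.085, "dx": 0.05, "dy": 0, "dz": 0, "wx": 0, "wy": 0, "wz": -10}, {"claw": 0.085, "dx": 0.05, "dy": 0, "dz": 0, "wx": 0, "wy": 0, "wz": -10}, {"claw": 0.085, "dx": 0.05, "dy": 0, "dz": 0, "wx": 0, "wy": 0, "wz": -10}, {"claw": 0.085, "dx": 0.05, "dy": 0, "dz": 0, "wx": 0, "wy": 0, "wz": -10}, {"claw": 0.085, "dx": 0.05, "dy": 0, "dz": 0, "wx": 0, "wy": 0, "wz": -10}, {"claw": 0.085, "dx": 0.05, "dy": 0, "dz": 0, "wx": 0, "wy": 0, "wz": -10}, {"claw": 0.085, "dx": 0.05, "dy": 0, "dz": 0, "wx": 0, "wy": 0, "wz": 0}, {"claw": 0.085, "dx": 0.05, "dy": 0, "dz": 0, "wx": 0, "wy": 0, "wz": 0}, {"claw": 0.085, "dx": 0.05, "dy": 0, "dz": 0, "wx": 0, "wy": 0, "wz": 0}, {"claw": 0.085, "dx": 0, "dy": 0, "dz": 0, "wx": 0, "wy": 0, "wz": 0}])

```text
t: 1.85
eef_pos: [0.455, -0.2887, 0.404]
tool_rot: [-0.0, 0.77, 0.638, 0.0]
contact_force: [-0.2, -1.4, -0.2]
gripper_width: 0.993
grasp_force: 0.0
```

```bash
python3 - <<'E'
from h import *
step([.44,.20,.38],np.pi/2-.196)
E
```

```text
shift d=[ 0.4773 -0.1062  0.0244] wz=0.4 deg now [ 0.455  -0.2887  0.404 ] head 1.383 tilt [ 0.001  0.    -1.   ]
```

>>> drive_tool(increments=[{"claw": 0.085, "dx": 0.05, "dy": -0.012, "dz": 0, "wx": 0, "wy": 0, "wz": 0.4}, {"claw": 0.085, "dx": 0.05, "dy": -0.012, "dz": 0, "wx": 0, "wy": 0, "wz": 0}, {"claw": 0.085, "dx": 0.05, "dy": -0.012, "dz": 0, "wx": 0, "wy": 0, "wz": 0}, {"claw": 0.085, "dx": 0.05, "dy": -0.012, "dz": 0, "wx": 0, "wy": 0, "wz": 0}, {"claw": 0.085, "dx": 0.05, "dy": -0.012, "dz": 0, "wx": 0, "wy": 0, "wz": 0}, {"claw": 0.085, "dx": 0.05, "dy": -0.012, "dz": 0, "wx": 0, "wy": 0, "wz": 0}, {"claw": 0.085, "dx": 0.05, "dy": -0.012, "dz": 0, "wx": 0, "wy": 0, "wz": 0}, {"claw": 0.085, "dx": 0.05, "dy": -0.012, "dz": 0, "wx": 0, "wy": 0, "wz": 0}, {"claw": 0.085, "dx": 0.05, "dy": -0.01, "dz": 0.02, "wx": 0, "wy": 0, "wz": 0}, {"claw": 0.085, "dx": 0.03, "dy": 0, "dz": 0, "wx": 0, "wy": 0, "wz": 0}, {"claw": 0.085, "dx": 0, "dy": 0, "dz": 0, "wx": 0, "wy": 0, "wz": 0}, {"claw": 0.085, "dx": 0, "dy": 0, "dz": 0, "wx": 0, "wy": 0, "wz": 0}])

```text
t: 3.35
eef_pos: [0.4465, 0.1967, 0.3834]
tool_rot: [0.0, 0.776, 0.631, -0.0]
contact_force: [1.0, 1.0, 0.1]
gripper_width: 0.995
grasp_force: 0.0
```

```bash
python3 - <<'E'
from h import *
o=get_obs();print(o["eef_pos"],o["joint_vel"].round(3))
p,d=read_camera("wrist");np.savez("w1.npz",p=p,d=d,e=o["eef_pos"],r=o["tool_rot"])
cv2.imwrite("pics/w1.png",p[:,:,::-1])
E
```

```text
[0.44653773 0.19669871 0.38341831] [ 0.012 -0.01   0.006  0.005 -0.001  0.001 -0.003]
```

View pics/w1.png

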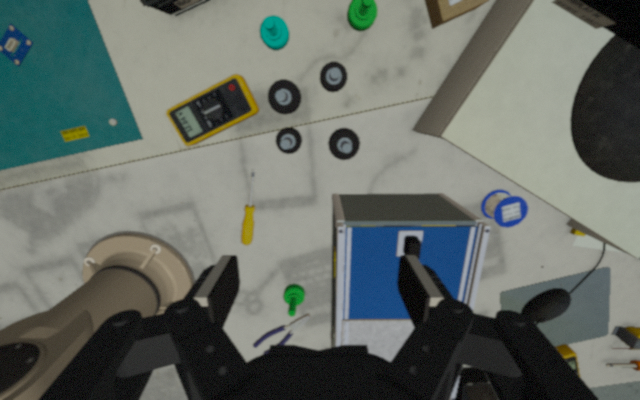

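The wrist view shows four black feet: (284,97) and (344,144) look wide, (333,76) and (288,140) narrow. The turquoise at (274,32) and the greens at (362,14) and (294,297) are look-alikes. I'll measure the pads now.

```bash
cat >> h.py <<'E'
def feet(p,X,prt=True):
    """black round pads: world centre at stem top (z .07), pad top centre and diameter"""
    hsv=cv2.cvtColor(p,cv2.COLOR_RGB2HSV);z=X[...,2]
    reg=(X[...,0]>.28)&(X[...,0]<.66)&(X[...,1]>.10)&(X[...,1]<.45)
    k=(reg&(z>.008)&(z<.085)&(hsv[...,1]<110)).astype(np.uint8)
    k[(hsv[...,1]>110)&(hsv[...,2]>70)]=0
    n,l,s,c=cv2.connectedComponentsWithStats(k);out=[]
    for i in range(1,n):
        if s[i,4]<150: continue
        P=X[l==i];top=P[(P[:,2]>.060)]
        pad=P[(P[:,2]>.015)&(P[:,2]<.026)]
        if len(pad)<30 or len(top)<3: continue
        (cx,cy),r=cv2.minEnclosingCircle((pad[:,:2]*1000).astype(np.float32))
        dist=np.hypot(*(pad[:,:2]*1000-[cx,cy]).T)
        out.append((cx/1000,cy/1000,top[:,0].mean(),top[:,1].mean(),2*r))
        print("px",c[i].round(),"n",s[i,4],"padC",round(cx),round(cy),"D %.1f p95 %.1f"%(2*r,2*np.percentile(dist,95)),"stemtop",(top.mean(0)*1000).round(1),"max z",P[:,2].max().round(3))
    return out
E
python3 - <<'E'
from h import *
z=np.load("w1.npz");o=dict(eef_pos=z["e"],tool_rot=z["r"])
p,X=cloud("wrist",z["p"],z["d"],o);feet(p,X)
hsv=cv2.cvtColor(p,cv2.COLOR_RGB2HSV)
b=(hsv[...,0]>100)&(hsv[...,0]<125)&(hsv[...,1]>140)&(abs(X[...,2]-.152)<.012)
print("blue z",np.nanmedian(X[b],0))
k=(X[...,2]>.168)&(X[...,2]<.19)&(hsv[...,2]<60)&(np.hypot(X[...,0]-.557,X[...,1]-.06)<.04)
print("knob",k.sum(),np.nanmean(X[k],0),np.nanmin(X[k],0),np.nanmax(X[k],0))
yaw=-.196;R=np.array([[np.cos(yaw),-np.sin(yaw)],[np.sin(yaw),np.cos(yaw)]])
m=(abs(X[...,2]-.165)<.006)&(np.hypot(X[...,0]-.529,X[...,1]+.08)<.22)
L=(X[m][:,:2]-[.529,-.08])@R;print("rails local x",np.percentile(L[:,0],[1,99]),"y max",L[:,1].max())
m=(abs(X[...,2]-.145)<.004)&(np.hypot(X[...,0]-.529,X[...,1]+.08)<.22)
L=(X[m][:,:2]-[.529,-.08])@R;print("wall y",np.percentile(L[:,1],[1,99]))
L=(X[k][:,:2]-[.529,-.08])@R;print("knob loc",L.min(0),L.max(0))
E
```

```text
px [333.  76.] n 674 padC 500 322 D 47.6 p95 46.5 stemtop [499.5 321.3  68.5] max z 0.072
px [284.  96.] n 920 padC 410 308 D 57.7 p95 56.1 stemtop [410.7 307.2  68.1] max z 0.071
px [430. 118.] n 555 padC 647 222 D 51.4 p95 51.1 stemtop [642.7 225.   73.2] max z 0.085
px [289. 140.] n 554 padC 400 234 D 47.5 p95 46.4 stemtop [400.4 233.8  68.9] max z 0.072
px [344. 144.] n 796 padC 498 207 D 57.7 p95 56.3 stemtop [497.7 207.6  68.8] max z 0.072
px [352. 201.] n 513 padC 492 102 D 72.0 p95 71.6 stemtop [492.5 107.   72.1] max z 0.084
blue z [0.52219473 0.02435465 0.15167666]
knob 213 [0.55860275 0.06467349 0.17514378] [0.54886447 0.04839533 0.16801094] [0.56804269 0.07531657 0.17860105]
rails local x [-0.10644533  0.11253219] y max 0.17675152770898525
wall y [-0.01937264  0.17700583]
knob loc [-0.00686689  0.13276873] [0.01030534 0.15790491]
```

```bash
python3 - <<'E'
import station
print([n for n in dir(station) if not n.startswith('_')], getattr(station,'finger_overhang',None))
from h import *
step([.5588,.0599,.174],np.pi/2-.196)
E
```

```text
['PlanningError', 'calibration', 'finger_overhang', 'get_obs', 'hand_in', 'read_camera'] 0.025
shift d=[-0.1107  0.1377  0.2096] wz=-0.5 deg now [0.4466 0.1965 0.3835] head 1.366 tilt [-0.001 -0.    -1.   ]
```

>>> drive_tool(increments=[{"claw": 0.06, "dx": -0.03, "dy": 0.04, "dz": 0.03, "wx": 0, "wy": 0, "wz": -0.5}, {"claw": 0.06, "dx": -0.03, "dy": 0.04, "dz": 0.03, "wx": 0, "wy": 0, "wz": 0}, {"claw": 0.06, "dx": -0.03, "dy": 0.04, "dz": 0.03, "wx": 0, "wy": 0, "wz": 0}, {"claw": 0.06, "dx": -0.021, "dy": 0.018, "dz": 0.04, "wx": 0, "wy": 0, "wz": 0}, {"claw": 0.06, "dx": 0, "dy": 0, "dz": 0.03, "wx": 0, "wy": 0, "wz": 0}, {"claw": 0.06, "dx": 0, "dy": 0, "dz": 0.02, "wx": 0, "wy": 0, "wz": 0}, {"claw": 0.06, "dx": 0, "dy": 0, "dz": 0.011, "wx": 0, "wy": 0, "wz": 0}, {"claw": 0.06, "dx": 0, "dy": 0, "dz": 0.01, "wx": 0, "wy": 0, "wz": 0}, {"claw": 0.01, "dx": 0, "dy": 0, "dz": 0, "wx": 0, "wy": 0, "wz": 0}, {"claw": 0.01, "dx": 0, "dy": 0, "dz": 0, "wx": 0, "wy": 0, "wz": 0}, {"claw": 0.01, "dx": 0, "dy": 0, "dz": 0, "wx": 0, "wy": 0, "wz": 0}, {"claw": 0.01, "dx": 0, "dy": 0, "dz": 0, "wx": 0, "wy": 0, "wz": 0}, {"claw": 0.01, "dx": 0, "dy": 0, "dz": 0, "wx": 0, "wy": 0, "wz": 0}], newtons=30)

```text
t: 5.03
eef_pos: [0.5599, 0.0622, 0.1829]
tool_rot: [0.0, 0.772, 0.635, 0.0]
contact_force: [-0.0, 0.6, -0.8]
gripper_width: 0.117
grasp_force: 0.0
```

```bash
python3 - <<'E'
from h import *
step([.5588,.0599,.182],np.pi/2-.196)
E
```

```text
shift d=[-0.0025 -0.0006  0.0009] wz=0.1 deg now [0.5599 0.0622 0.1829] head 1.377 tilt [ 0.  0. -1.]
```

```bash
python3 - <<'E'
from h import *
p,d=read_camera("wrist");q,_=read_camera("side")
cv2.imwrite("pics/w2.png",np.hstack([p[150:400,180:480],cv2.resize(q[150:275,230:380],(300,250))])[:,:,::-1])
E
```

```text
(no output)
```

View pics/w2.png

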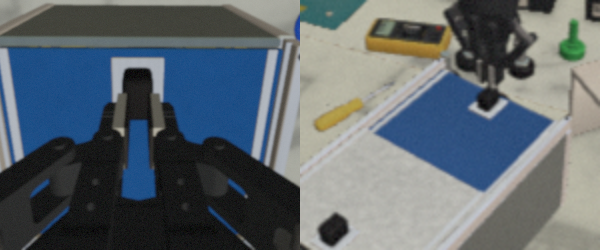

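```bash
python3 - <<'E'
from h import *
o=get_obs();q=o["tool_rot"];R=Ro.from_quat([q[1],q[2],q[3],q[0]]).as_matrix()
c=calibration("wrist");M=np.linalg.inv(c["mount"]);K=c["intrinsics"]
def pr(X):
    a=K@(M[:3,:3]@X+M[:3,3]);return (a[:2]/a[2]).round()-[180,150]
for z in(0,.006,.025):print("tool",z,pr(np.array([0,0,z])))
print(o["eef_pos"])
p,X=cloud("wrist")
hsv=cv2.cvtColor(p,cv2.COLOR_RGB2HSV)
for v in range(210,270,6):print(v-150,X[v,318].round(4),X[v,318-20].round(4),p[v,318])
E
```

```text
tool 0 [136. 101.]
tool 0.006 [136.  97.]
tool 0.025 [137.  84.]
[0.5598169  0.06219113 0.18274889]
60 [0.5638 0.0776 0.1538] [0.5505 0.0804 0.1544] [172 177 184]
66 [0.563  0.0734 0.1541] [0.5495 0.0759 0.1538] [160 164 171]
72 [0.563  0.0733 0.1648] [0.5488 0.0722 0.1554] [18 17 17]
78 [0.563  0.0732 0.174 ] [0.5476 0.0673 0.1544] [20 21 21]
84 [0.5625 0.0708 0.1775] [0.5467 0.063  0.1547] [31 29 27]
90 [0.5616 0.0664 0.1766] [0.5457 0.0586 0.155 ] [38 35 32]
96 [0.5609 0.0626 0.1772] [0.5523 0.075  0.1974] [30 33 26]
102 [0.5601 0.0582 0.1767] [0.5528 0.0749 0.2042] [35 35 35]
108 [0.5593 0.0545 0.1776] [0.5533 0.0753 0.211 ] [34 31 30]
114 [0.5585 0.0504 0.1777] [0.5536 0.0747 0.2159] [33 30 31]
```

>>> drive_tool(increments=[{"claw": 0.05, "dx": -0.003, "dy": 0, "dz": 0, "wx": 0, "wy": 0, "wz": 0}, {"claw": 0.05, "dx": 0, "dy": 0, "dz": 0, "wx": 0, "wy": 0, "wz": 0}, {"claw": 0.05, "dx": 0, "dy": 0, "dz": 0.005, "wx": 0, "wy": 0, "wz": 0}, {"claw": 0.05, "dx": 0, "dy": 0, "dz": 0.005, "wx": 0, "wy": 0, "wz": 0}, {"claw": 0.05, "dx": 0, "dy": 0, "dz": 0.005, "wx": 0, "wy": 0, "wz": 0}, {"claw": 0.05, "dx": 0, "dy": 0, "dz": 0, "wx": 0, "wy": 0, "wz": 0}])

```text
t: 5.92
eef_pos: [0.5588, 0.0592, 0.1671]
tool_rot: [-0.0, 0.772, 0.635, -0.0]
contact_force: [0.3, -0.2, 0.5]
gripper_width: 0.589
grasp_force: 0.0
```

```bash
python3 - <<'E'
from h import *
p,X=cloud("wrist");print(get_obs()["eef_pos"],get_obs()["gripper_width"])
cv2.imwrite("pics/w3.png",p[150:400,180:480,::-1])
for u in range(255,385,6):print(u-180,[ (round(X[v,u,2],3),round(X[v,u,0],3)) for v in range(226,262,7)])
E
```

```text
[0.55903818 0.05930432 0.16739476] 0.5816437897562324
75 [(np.float64(0.152), np.float64(0.522)), (np.float64(0.153), np.float64(0.521)), (np.float64(0.153), np.float64(0.52)), (np.float64(0.152), np.float64(0.518)), (np.float64(0.151), np.float64(0.516)), (np.float64(0.198), np.float64(0.532))]
81 [(np.float64(0.152), np.float64(0.526)), (np.float64(0.152), np.float64(0.524)), (np.float64(0.152), np.float64(0.523)), (np.float64(0.182), np.float64(0.532)), (np.float64(0.19), np.float64(0.533)), (np.float64(0.198), np.float64(0.535))]
87 [(np.float64(0.153), np.float64(0.53)), (np.float64(0.151), np.float64(0.528)), (np.float64(0.152), np.float64(0.527)), (np.float64(0.183), np.float64(0.535)), (np.float64(0.191), np.float64(0.536)), (np.float64(0.197), np.float64(0.538))]
93 [(np.float64(0.153), np.float64(0.533)), (np.float64(0.151), np.float64(0.532)), (np.float64(0.152), np.float64(0.531)), (np.float64(0.18), np.float64(0.537)), (np.float64(0.182), np.float64(0.537)), (np.float64(0.181), np.float64(0.536))]
99 [(np.float64(0.152), np.float64(0.537)), (np.float64(0.152), np.float64
[... 3620 characters left out ...]
loat64(0.594)), (np.float64(0.151), np.float64(0.593)), (np.float64(0.152), np.float64(0.593)), (np.float64(0.185), np.float64(0.589)), (np.float64(0.191), np.float64(0.588)), (np.float64(0.197), np.float64(0.586))]
195 [(np.float64(0.153), np.float64(0.598)), (np.float64(0.152), np.float64(0.597)), (np.float64(0.153), np.float64(0.596)), (np.float64(0.184), np.float64(0.592)), (np.float64(0.191), np.float64(0.59)), (np.float64(0.197), np.float64(0.589))]
201 [(np.float64(0.153), np.float64(0.601)), (np.float64(0.152), np.float64(0.601)), (np.float64(0.152), np.float64(0.6)), (np.float64(0.152), np.float64(0.6)), (np.float64(0.151), np.float64(0.599)), (np.float64(0.198), np.float64(0.592))]
```

View pics/w3.png

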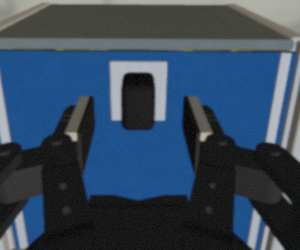

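The fingertips are measured at about z 0.178 with the TCP at 0.167, so they sit behind the stated overhang. I'll go down by measurement.

>>> drive_tool(increments=[{"claw": 0.05, "dx": 0, "dy": 0, "dz": 0.005, "wx": 0, "wy": 0, "wz": 0}, {"claw": 0.05, "dx": 0, "dy": 0, "dz": 0.004, "wx": 0, "wy": 0, "wz": 0}, {"claw": 0.05, "dx": 0, "dy": 0, "dz": 0.002, "wx": 0, "wy": 0, "wz": 0}, {"claw": 0.005, "dx": 0, "dy": 0, "dz": 0, "wx": 0, "wy": 0, "wz": 0}, {"claw": 0.005, "dx": 0, "dy": 0, "dz": 0, "wx": 0, "wy": 0, "wz": 0}, {"claw": 0.005, "dx": 0, "dy": 0, "dz": 0, "wx": 0, "wy": 0, "wz": 0}, {"claw": 0.005, "dx": 0, "dy": 0, "dz": 0, "wx": 0, "wy": 0, "wz": 0}], newtons=30)

```text
t: 6.85
eef_pos: [0.5587, 0.0595, 0.1569]
tool_rot: [-0.0, 0.772, 0.635, -0.0]
contact_force: [-4.3, 1.3, 5.2]
gripper_width: 0.226
grasp_force: 30.9
```

```bash
python3 - <<'E'
from h import *
p,X=cloud("wrist");o=get_obs();print(o["eef_pos"],o["gripper_width"],o["contact_force"],o["tool_rot"])
cv2.imwrite("pics/w4.png",p[150:400,180:480,::-1])
print(X[225:265:4,300,:].round(3))
E
```

```text
[0.55869235 0.05948507 0.15690434] 0.21952248191097026 [-5.28024787  0.54354853  5.65311482] [-2.28456675e-04  7.72265499e-01  6.35299790e-01 -3.51602531e-04]
[[0.552 0.077 0.154]
 [0.552 0.074 0.154]
 [0.551 0.072 0.153]
 [0.551 0.07  0.155]
 [0.55  0.067 0.154]
 [0.552 0.072 0.17 ]
 [0.553 0.072 0.175]
 [0.553 0.072 0.179]
 [0.552 0.07  0.179]
 [0.552 0.068 0.18 ]]
```

>>> drive_tool(increments=[{"claw": 0.005, "dx": -0.01, "dy": 0, "dz": 0, "wx": 0, "wy": 0, "wz": 0}, {"claw": 0.005, "dx": -0.015, "dy": 0, "dz": 0, "wx": 0, "wy": 0, "wz": 0}, {"claw": 0.005, "dx": -0.02, "dy": 0, "dz": 0, "wx": 0, "wy": 0, "wz": 0}, {"claw": 0.005, "dx": -0.02, "dy": 0, "dz": 0, "wx": 0, "wy": 0, "wz": 0}, {"claw": 0.005, "dx": -0.02, "dy": 0, "dz": 0, "wx": 0, "wy": 0, "wz": 0}, {"claw": 0.005, "dx": -0.02, "dy": 0, "dz": 0, "wx": 0, "wy": 0, "wz": 0}, {"claw": 0.005, "dx": -0.01, "dy": 0, "dz": 0, "wx": 0, "wy": 0, "wz": 0}, {"claw": 0.005, "dx": -0.005, "dy": 0, "dz": 0, "wx": 0, "wy": 0, "wz": 0}, {"claw": 0.005, "dx": -0.003, "dy": 0, "dz": 0, "wx": 0, "wy": 0, "wz": 0}, {"claw": 0.005, "dx": 0, "dy": 0, "dz": 0, "wx": 0, "wy": 0, "wz": 0}])

```text
t: 8.15
eef_pos: [0.5342, -0.0616, 0.1569]
tool_rot: [-0.001, 0.772, 0.635, -0.001]
contact_force: [-7.0, 1.1, 8.3]
gripper_width: 0.221
grasp_force: 31.4
```

```bash
cat >> h.py <<'E'
YAW=-.196;C0=np.array([.531,-.0804])
RC=np.array([[np.cos(YAW),-np.sin(YAW)],[np.sin(YAW),np.cos(YAW)]])
def loc(p): return (np.asarray(p)[...,:2]-C0)@RC
def wor(x,y): return C0+RC@[x,y]
E
python3 - <<'E'
from h import *
o=get_obs();print(loc(o["eef_pos"]),o["contact_force"],o["gripper_width"])
E
```

```text
[-0.00051034  0.01904416] [-6.98737353  1.1199418   8.29857731] 0.22142183876049218
```

>>> drive_tool(increments=[{"claw": 0.005, "dx": -0.003, "dy": 0.001, "dz": 0, "wx": 0, "wy": 0, "wz": 0}, {"claw": 0.005, "dx": -0.003, "dy": 0, "dz": 0, "wx": 0, "wy": 0, "wz": 0}, {"claw": 0.005, "dx": -0.002, "dy": 0, "dz": 0, "wx": 0, "wy": 0, "wz": 0}, {"claw": 0.005, "dx": 0, "dy": 0, "dz": 0, "wx": 0, "wy": 0, "wz": 0}])

```text
t: 8.65
eef_pos: [0.5338, -0.0637, 0.1569]
tool_rot: [-0.003, 0.771, 0.637, 0.001]
contact_force: [-8.0, 15.6, 7.2]
gripper_width: 0.224
grasp_force: 31.2
```

```bash
python3 - <<'E'
from h import *
o=get_obs();print(loc(o["eef_pos"]),o["contact_force"],o["gripper_width"])
E
```

```text
[-0.00051617  0.01691848] [-7.98360359 15.5736894   7.17007873] 0.22397437746578286
```

>>> drive_tool(increments=[{"claw": 0.005, "dx": 0.006, "dy": 0, "dz": 0, "wx": 0, "wy": 0, "wz": 0}, {"claw": 0.05, "dx": 0, "dy": 0, "dz": 0, "wx": 0, "wy": 0, "wz": 0}, {"claw": 0.05, "dx": 0, "dy": 0, "dz": 0, "wx": 0, "wy": 0, "wz": 0}, {"claw": 0.05, "dx": 0, "dy": 0, "dz": -0.03, "wx": 0, "wy": 0, "wz": 0}, {"claw": 0.05, "dx": 0, "dy": 0, "dz": -0.05, "wx": 0, "wy": 0, "wz": 0}, {"claw": 0.05, "dx": 0.03, "dy": -0.01, "dz": -0.05, "wx": 0, "wy": 0, "wz": 0}, {"claw": 0.05, "dx": 0.05, "dy": -0.025, "dz": -0.03, "wx": 0, "wy": 0, "wz": 0}, {"claw": 0.05, "dx": 0.05, "dy": -0.025, "dz": -0.02, "wx": 0, "wy": 0, "wz": 0}, {"claw": 0.05, "dx": 0.05, "dy": -0.025, "dz": 0, "wx": 0, "wy": 0, "wz": 0}, {"claw": 0.05, "dx": 0.03, "dy": -0.02, "dz": 0, "wx": 0, "wy": 0, "wz": 0}, {"claw": 0.05, "dx": 0, "dy": 0, "dz": 0, "wx": 0, "wy": 0, "wz": 0}, {"claw": 0.05, "dx": 0, "dy": 0, "dz": 0, "wx": 0, "wy": 0, "wz": 0}])

```text
t: 10.15
eef_pos: [0.4745, 0.1608, 0.3362]
tool_rot: [0.0, 0.773, 0.635, 0.0]
contact_force: [0.4, -0.5, 0.2]
gripper_width: 0.587
grasp_force: 0.0
```

```bash
python3 - <<'E'
from h import *
p,X=cloud("wrist");cv2.imwrite("pics/w5.png",p[:,:,::-1])
feet(p,X)
L=loc(X.reshape(-1,3)).reshape(400,640,2);z=X[...,2]
# slot edges: along lines of constant local y, deck z~.09 vs below
for y in(.06,.08,.10,.12,.14):
    m=(abs(L[...,1]-y)<.006)&(abs(L[...,0])<.1)
    a=L[m][:,0];b=z[m]
    s=a[b<.08];dk=a[(b>.083)&(b<.1)]
    print(y,"below x",s.min() if len(s) else 0,s.max() if len(s) else 0,"deck inner",dk[dk<0].max() if (dk<0).any() else None,dk[dk>0].min() if (dk>0).any() else None, np.median(b[(b>.083)&(b<.1)]))
m=(abs(z-.165)<.004)&(abs(L[...,1])<.2)&(abs(L[...,0])<.13);print("rails",np.percentile(L[m][:,0],[.5,99.5]),L[m][:,1].max())
a=L[m];f=a[a[:,0]<-.09];g=a[a[:,0]>.09]
for q in(f,g):print(np.polyfit(q[:,1],q[:,0],1),len(q))
step([.5,.322,.2],np.pi/2+YAW)
E
```

```text
px [313.  52.] n 884 padC 500 322 D 48.0 p95 46.6 stemtop [499.5 321.1  68.6] max z 0.072
px [258.  74.] n 1213 padC 410 308 D 57.6 p95 56.2 stemtop [410.6 306.7  68.1] max z 0.071
px [421.  99.] n 612 padC 646 222 D 52.0 p95 51.3 stemtop [642.3 224.3  73. ] max z 0.085
px [264. 124.] n 711 padC 400 234 D 47.9 p95 46.7 stemtop [400.7 233.6  68.9] max z 0.072
px [326. 129.] n 1006 padC 498 207 D 57.7 p95 56.4 stemtop [497.8 207.5  69.2] max z 0.073
px [334. 193.] n 577 padC 493 107 D 68.2 p95 64.7 stemtop [492.1 107.2  73. ] max z 0.085
0.06 below x -0.008048325367114004 0.05016014435264918 deck inner -0.029061477491209294 0.027003450560101554 0.0897984346574569
0.08 below x -0.008828175906331835 0.05073429096434011 deck inner -0.03027378075089286 0.026885722405768434 0.08976930227113383
0.1 below x -0.008390893902654623 0.05021331378380442 deck inner -0.025263811963605342 0.02722997342034695 0.08971040832350696
0.12 below x 0 0 deck inner -0.024360312566616596 0.02692465409856911 0.08988607790407366
0.14 below x 0 0 deck inner -0.025609812050481066 0.02705375935577852 0.08986119509435703
rails [-0.10832696  0.11076229] 0.1761704854125258
[-0.01990838 -0.10158777] 970
[0.02552449 0.10247575] 918
shift d=[ 0.1635 -0.0066  0.136 ] wz=-0.0 deg now [0.4746 0.1604 0.3361] head 1.374 tilt [-0.  0. -1.]
```

View pics/w5.png

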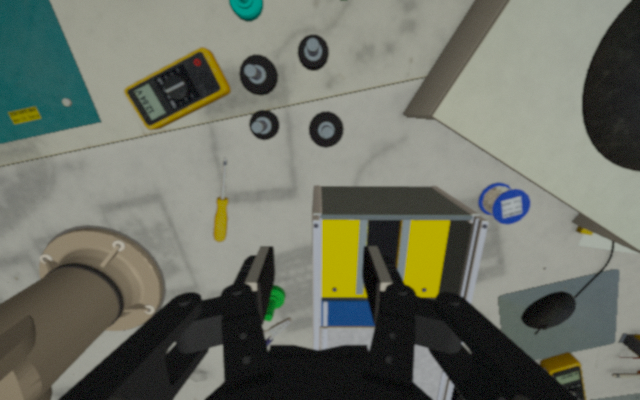

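The view shows the slot at about (384,250), open and clear, and the feet unmoved at (313,50), (258,74), (264,124) and (326,129). Next I grasp the narrow one at world (0.500, 0.322).

>>> drive_tool(increments=[{"claw": 0.05, "dx": 0.05, "dy": -0.003, "dz": 0.02, "wx": 0, "wy": 0, "wz": 0}, {"claw": 0.05, "dx": 0.05, "dy": -0.003, "dz": 0.03, "wx": 0, "wy": 0, "wz": 0}, {"claw": 0.05, "dx": 0.05, "dy": -0.002, "dz": 0.05, "wx": 0, "wy": 0, "wz": 0}, {"claw": 0.05, "dx": 0.013, "dy": 0, "dz": 0.05, "wx": 0, "wy": 0, "wz": 0}, {"claw": 0.05, "dx": 0, "dy": 0, "dz": 0.05, "wx": 0, "wy": 0, "wz": 0}, {"claw": 0.05, "dx": 0, "dy": 0, "dz": 0.05, "wx": 0, "wy": 0, "wz": 0}, {"claw": 0.05, "dx": 0, "dy": 0, "dz": 0.026, "wx": 0, "wy": 0, "wz": 0}, {"claw": 0.05, "dx": 0, "dy": 0, "dz": 0, "wx": 0, "wy": 0, "wz": 0}, {"claw": 0.05, "dx": 0, "dy": 0, "dz": 0, "wx": 0, "wy": 0, "wz": 0}])

```text
t: 11.32
eef_pos: [0.4977, 0.3176, 0.0671]
tool_rot: [0.0, 0.773, 0.635, 0.001]
contact_force: [0.1, -0.0, 0.7]
gripper_width: 0.586
grasp_force: 0.0
```

```bash
python3 - <<'E'
from h import *
p,X=cloud("wrist");cv2.imwrite("pics/w6.png",p[120:400,150:490,::-1])
step([.5,.322,.05],np.pi/2+YAW)
m=(X[...,2]>.062)&(X[...,2]<.075)&(np.hypot(X[...,0]-.5,X[...,1]-.322)<.02);print("stem top",m.sum(),np.nanmean(X[m],0))
E
```

```text
shift d=[0.0044 0.0013 0.0175] wz=0.0 deg now [0.4978 0.3179 0.0675] head 1.376 tilt [ 0.002  0.002 -1.   ]
stem top 600 [0.49982232 0.32308088 0.06835497]
```

View pics/w6.png

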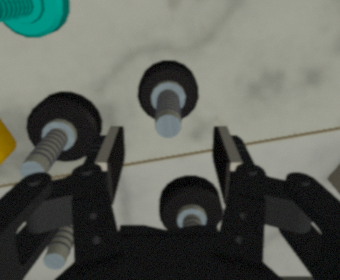

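>>> drive_tool(increments=[{"claw": 0.05, "dx": 0.005, "dy": 0.001, "dz": 0.012, "wx": 0, "wy": 0, "wz": 0}, {"claw": 0.05, "dx": 0, "dy": 0, "dz": 0.012, "wx": 0, "wy": 0, "wz": 0}, {"claw": 0.05, "dx": 0, "dy": 0, "dz": 0.01, "wx": 0, "wy": 0, "wz": 0}, {"claw": 0.05, "dx": 0, "dy": 0, "dz": 0.006, "wx": 0, "wy": 0, "wz": 0}, {"claw": 0.05, "dx": 0, "dy": 0, "dz": 0, "wx": 0, "wy": 0, "wz": 0}, {"claw": 0.0, "dx": 0, "dy": 0, "dz": 0, "wx": 0, "wy": 0, "wz": 0}, {"claw": 0.0, "dx": 0, "dy": 0, "dz": 0, "wx": 0, "wy": 0, "wz": 0}, {"claw": 0.0, "dx": 0, "dy": 0, "dz": 0, "wx": 0, "wy": 0, "wz": 0}, {"claw": 0.0, "dx": 0, "dy": 0, "dz": 0, "wx": 0, "wy": 0, "wz": 0}, {"claw": 0.0, "dx": 0, "dy": 0, "dz": 0, "wx": 0, "wy": 0, "wz": 0}], newtons=60)

```text
t: 12.62
eef_pos: [0.4986, 0.3226, 0.0266]
tool_rot: [0.0, 0.772, 0.635, 0.0]
contact_force: [-1.0, -0.0, 6.6]
gripper_width: 0.168
grasp_force: 58.4
```

>>> drive_tool(increments=[{"claw": 0.0, "dx": 0, "dy": 0, "dz": -0.01, "wx": 0, "wy": 0, "wz": 0}, {"claw": 0.0, "dx": 0, "dy": 0, "dz": -0.03, "wx": 0, "wy": 0, "wz": 0}, {"claw": 0.0, "dx": 0, "dy": 0, "dz": -0.04, "wx": 0, "wy": 0, "wz": 0}, {"claw": 0.0, "dx": 0, "dy": 0, "dz": -0.04, "wx": 0, "wy": 0, "wz": 0}, {"claw": 0.0, "dx": 0, "dy": 0, "dz": -0.04, "wx": 0, "wy": 0, "wz": 0}, {"claw": 0.0, "dx": -0.01, "dy": 0.01, "dz": -0.04, "wx": 0, "wy": 0, "wz": 0}, {"claw": 0.0, "dx": -0.03, "dy": 0.01, "dz": -0.01, "wx": 0, "wy": 0, "wz": 0}, {"claw": 0.0, "dx": -0.04, "dy": 0.015, "dz": 0, "wx": 0, "wy": 0, "wz": 0}, {"claw": 0.0, "dx": -0.04, "dy": 0.015, "dz": 0, "wx": 0, "wy": 0, "wz": 0}, {"claw": 0.0, "dx": -0.04, "dy": 0.015, "dz": 0, "wx": 0, "wy": 0, "wz": 0}, {"claw": 0.0, "dx": -0.04, "dy": 0.015, "dz": 0, "wx": 0, "wy": 0, "wz": 0}, {"claw": 0.0, "dx": -0.04, "dy": 0.015, "dz": 0, "wx": 0, "wy": 0, "wz": 0}, {"claw": 0.0, "dx": -0.04, "dy": 0.015, "dz": 0, "wx": 0, "wy": 0, "wz": 0}, {"claw": 0.0, "dx": -0.03, "dy": 0, "dz": 0, "wx": 0, "wy": 0, "wz": 0}, {"claw": 0.0, "dx": 0, "dy": 0, "dz": 0, "wx": 0, "wy": 0, "wz": 0}, {"claw": 0.0, "dx": 0, "dy": 0, "dz": 0, "wx": 0, "wy": 0, "wz": 0}])

```text
t: 14.62
eef_pos: [0.5464, -0.0023, 0.2363]
tool_rot: [-0.0, 0.772, 0.636, 0.0]
contact_force: [-0.4, 0.1, -1.2]
gripper_width: 0.169
grasp_force: 58.6
```

```bash
cat >> h.py <<'E'
def held(name,crop=True):
    """where the pad of the held foot hangs, relative to the TCP (tool axes), from the wrist camera"""
    o=get_obs();p,X=cloud("wrist");q=o["tool_rot"];R=Ro.from_quat([q[1],q[2],q[3],q[0]]).as_matrix()
    T=(X-o["eef_pos"])@R
    hsv=cv2.cvtColor(p,cv2.COLOR_RGB2HSV)
    m=(np.abs(T[...,0])<.045)&(np.abs(T[...,1])<.045)&(T[...,2]>-.005)&(T[...,2]<.05)
    P=T[m];print("held n",len(P),"x",np.percentile(P[:,0],[1,99]).round(4),"y",np.percentile(P[:,1],[1,99]).round(4),"z",np.percentile(P[:,2],[1,99]).round(4),"width",o["gripper_width"].round(3))
    for a in np.arange(0,.04,.004):
        s=P[np.abs(P[:,2]-a-.002)<.002]
        if len(s)>5:print("  z %.3f n %d y %.4f %.4f xmax %.4f"%(a,len(s),s[:,1].min(),s[:,1].max(),s[:,0].max()))
    print("loc",loc(o["eef_pos"]).round(4),"z",o["eef_pos"][2].round(4),"F",o["contact_force"].round(1))
    cv2.imwrite(f"pics/{name}.png",p[120:400,150:490,::-1]);return p,X
E
python3 - <<'E'
from h import *
held("w7");step([*wor(-.0003,.076),.11],np.pi/2+YAW)
E
```

```text
Traceback (most recent call last):
  File "h.py", line 57, in held
    P=T[m];print("held n",len(P),"x",np.percentile(P[:,0],[1,99]).round(4),"y",np.percentile(P[:,1],[1,99]).round(4),"z",np.percentile(P[:,2],[1,99]).round(4),"width",o["gripper_width"].round(3))
                                                                                                                                                                       ^^^^^^^^^^^^^^^^^^^^^^^^
AttributeError: 'float' object has no attribute 'round'
```

```bash
sed -i 's/o\["gripper_width"\].round(3)/round(o["gripper_width"],3)/' h.py; python3 - <<'E'
from h import *
held("w7");step([*wor(-.0003,.076),.11],np.pi/2+YAW)
E
```

```text
held n 2724 x [-0.0035  0.0231] y [-0.0212  0.0238] z [-0.0041  0.025 ] width 0.167
  z 0.000 n 366 y -0.0099 0.0126 xmax 0.0124
  z 0.004 n 1105 y -0.0205 0.0229 xmax 0.0212
  z 0.008 n 726 y -0.0227 0.0249 xmax 0.0236
  z 0.012 n 133 y -0.0216 0.0237 xmax 0.0233
  z 0.016 n 128 y -0.0215 0.0234 xmax 0.0234
  z 0.020 n 122 y -0.0212 0.0243 xmax 0.0234
  z 0.024 n 50 y -0.0185 0.0212 xmax 0.0231
loc [-0.0002  0.0802] z 0.2363 F [-0.5  0.1 -0.7]
shift d=[-0.0044 -0.0002  0.1263] wz=0.2 deg now [ 0.5465 -0.0016  0.2363] head 1.379 tilt [ 0.001  0.    -1.   ]
```

View pics/w7.png

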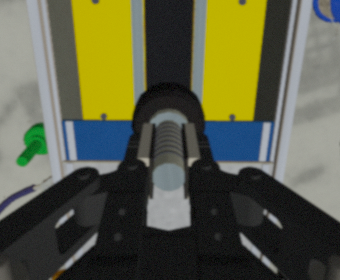

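```bash
python3 - <<'E'
from h import *
p,X=cloud("wrist")
L=loc(X.reshape(-1,3)).reshape(400,640,2)
for v in(130,160,190):
    print(v,[(u,int(L[v,u,0]*1e4)/10,int(L[v,u,1]*1e3),int(X[v,u,2]*1e3)) for u in range(268,365,4)])
E
```

```text
130 [(268, -51.0, 141, 90), (272, -47.0, 140, 89), (276, -42.8, 141, 90), (280, -38.7, 141, 89), (284, -34.5, 141, 90), (288, -30.4, 141, 90), (292, -26.3, 141, 89), (296, -28.4, 135, 7), (300, -23.2, 135, 7), (304, -17.9, 135, 7), (308, -12.7, 135, 6), (312, -7.3, 135, 9), (316, -2.1, 135, 7), (320, 3.1, 135, 8), (324, 8.4, 135, 7), (328, 13.7, 135, 6), (332, 18.9, 135, 7), (336, 24.2, 135, 7), (340, 29.5, 135, 7), (344, 27.5, 141, 87), (348, 31.3, 141, 91), (352, 35.5, 141, 90), (356, 39.8, 141, 89), (360, 43.9, 141, 89), (364, 48.0, 141, 89)]
160 [(268, -52.6, 109, 90), (272, -48.5, 109, 89), (276, -44.3, 109, 89), (280, -39.8, 110, 90), (284, -35.5, 110, 90), (288, -31.3, 109, 89), (292, -27.0, 110, 90), (296, -29.4, 95, 6), (300, -23.8, 95, 7), (304, -18.4, 95, 6), (308, -12.9, 95, 8), (312, -7.4, 95, 7), (316, -2.0, 95, 8), (320, 3.4, 95, 6), (324, 8.8, 95, 7), (328, 14.3, 95, 7), (332, 19.8, 95, 7), (336, 25.3, 95, 6), (340, 30.8, 95, 6), (344, 28.3, 110, 91), (348, 32.6, 110, 90), (352, 36.8, 110, 90), (356, 41.1, 110, 90), (360, 45.4, 110, 90), (364, 49.8, 110, 89)]
190 [(268, -54.4, 76, 89), (272, -49.8, 76, 91), (276, -45.4, 76, 90), (280, -41.1, 76, 90), (284, -36.8, 76, 89), (288, -32.3, 76, 90), (292, -27.8, 76, 90), (296, -30.0, 53, 8), (300, -24.4, 53, 8), (304, -18.9, 52, 6), (308, -13.1, 53, 9), (312, -7.5, 53, 8), (316, -1.9, 53, 7), (320, 3.7, 53, 7), (324, 9.3, 53, 7), (328, 15.0, 53, 8), (332, 20.7, 52, 6), (336, 26.2, 53, 8), (340, 31.9, 53, 7), (344, 29.5, 76, 89), (348, 34.0, 76, 89), (352, 38.3, 77, 90), (356, 42.8, 77, 90), (360, 47.3, 76, 89), (364, 51.6, 77, 90)]
```

>>> drive_tool(increments=[{"claw": 0.0, "dx": -0.004, "dy": 0, "dz": 0.03, "wx": 0, "wy": 0, "wz": 0}, {"claw": 0.0, "dx": 0, "dy": 0, "dz": 0.03, "wx": 0, "wy": 0, "wz": 0}, {"claw": 0.0, "dx": 0, "dy": 0, "dz": 0.03, "wx": 0, "wy": 0, "wz": 0}, {"claw": 0.0, "dx": 0, "dy": 0, "dz": 0.015, "wx": 0, "wy": 0, "wz": 0}, {"claw": 0.0, "dx": 0, "dy": 0, "dz": 0.008, "wx": 0, "wy": 0, "wz": 0}, {"claw": 0.0, "dx": 0, "dy": 0, "dz": 0.005, "wx": 0, "wy": 0, "wz": 0}, {"claw": 0.0, "dx": 0, "dy": 0, "dz": 0.005, "wx": 0, "wy": 0, "wz": 0}, {"claw": 0.0, "dx": 0, "dy": 0, "dz": 0.003, "wx": 0, "wy": 0, "wz": 0}, {"claw": 0.0, "dx": 0, "dy": 0, "dz": 0, "wx": 0, "wy": 0, "wz": 0}])

```text
t: 15.9
eef_pos: [0.5458, -0.007, 0.1101]
tool_rot: [0.0, 0.772, 0.635, -0.0]
contact_force: [-0.0, -0.3, -0.4]
gripper_width: 0.166
grasp_force: 58.6
```

```bash
python3 - <<'E'
from h import *
held("w8")
E
```

```text
held n 9257 x [-0.0392  0.0442] y [-0.0445  0.0445] z [0.    0.026] width 0.166
  z 0.000 n 358 y -0.0099 0.0125 xmax 0.0124
  z 0.004 n 1099 y -0.0205 0.0226 xmax 0.0218
  z 0.008 n 721 y -0.0229 0.0248 xmax 0.0233
  z 0.012 n 134 y -0.0216 0.0237 xmax 0.0233
  z 0.016 n 3702 y -0.0450 0.0450 xmax 0.0450
  z 0.020 n 2944 y -0.0450 0.0450 xmax 0.0450
  z 0.024 n 180 y -0.0255 0.0270 xmax 0.0446
  z 0.028 n 26 y -0.0256 0.0269 xmax 0.0416
loc [0.0002 0.0748] z 0.1101 F [-0.  -0.3 -0.4]
```

>>> drive_tool(increments=[{"claw": 0.0, "dx": 0, "dy": 0, "dz": 0.006, "wx": 0, "wy": 0, "wz": 0}, {"claw": 0.0, "dx": 0, "dy": 0, "dz": 0.004, "wx": 0, "wy": 0, "wz": 0}, {"claw": 0.0, "dx": 0, "dy": 0, "dz": 0, "wx": 0, "wy": 0, "wz": 0}, {"claw": 0.04, "dx": 0, "dy": 0, "dz": 0, "wx": 0, "wy": 0, "wz": 0}, {"claw": 0.04, "dx": 0, "dy": 0, "dz": 0, "wx": 0, "wy": 0, "wz": 0}, {"claw": 0.04, "dx": 0, "dy": 0, "dz": 0, "wx": 0, "wy": 0, "wz": 0}, {"claw": 0.04, "dx": 0, "dy": 0, "dz": -0.02, "wx": 0, "wy": 0, "wz": 0}, {"claw": 0.04, "dx": 0, "dy": 0, "dz": -0.05, "wx": 0, "wy": 0, "wz": 0}, {"claw": 0.04, "dx": 0.02, "dy": -0.01, "dz": -0.05, "wx": 0, "wy": 0, "wz": 0}, {"claw": 0.04, "dx": 0.05, "dy": -0.03, "dz": -0.04, "wx": 0, "wy": 0, "wz": 0}, {"claw": 0.04, "dx": 0.05, "dy": -0.05, "dz": -0.02, "wx": 0, "wy": 0, "wz": 0}, {"claw": 0.05, "dx": 0.05, "dy": -0.05, "dz": 0, "wx": 0, "wy": 0, "wz": 0}, {"claw": 0.05, "dx": 0.02, "dy": -0.03, "dz": 0, "wx": 0, "wy": 0, "wz": 0}, {"claw": 0.05, "dx": 0, "dy": 0, "dz": 0, "wx": 0, "wy": 0, "wz": 0}, {"claw": 0.05, "dx": 0, "dy": 0, "dz": 0, "wx": 0, "wy": 0, "wz": 0}])

```text
t: 17.82
eef_pos: [0.429, 0.1898, 0.2733]
tool_rot: [0.001, 0.772, 0.635, 0.0]
contact_force: [0.1, -0.8, -0.0]
gripper_width: 0.585
grasp_force: 0.0
```

```bash
cat >> h.py <<'E'
def incab(X):
    """things standing inside the cabinet: blobs of height between floor and deck/stem"""
    L=loc(X.reshape(-1,3)).reshape(*X.shape[:2],2);z=X[...,2]
    m=(abs(L[...,0])<.024)&(L[...,1]>.03)&(L[...,1]<.165)&(z>.02)&(z<.084)
    if m.sum():print("in slot n",m.sum(),"loc",L[m].mean(0).round(3),"zmax",z[m].max().round(3),"y range",np.percentile(L[m][:,1],[2,98]).round(3))
    else:print("nothing in slot visible")
E
python3 - <<'E'
from h import *
p,X=cloud("wrist");f=feet(p,X);incab(X);cv2.imwrite("pics/w9.png",p[:,:,::-1])
step([.4,.234,.2],np.pi/2+YAW)
E
```

```text
px [286.  85.] n 1544 padC 410 308 D 57.8 p95 56.2 stemtop [410.4 307.1  68.4] max z 0.071
px [476. 114.] n 1307 padC 646 223 D 53.1 p95 52.1 stemtop [642.1 224.2  72.9] max z 0.085
px [291. 141.] n 881 padC 400 234 D 47.9 p95 46.6 stemtop [400.4 234.   69. ] max z 0.072
px [361. 146.] n 1281 padC 498 207 D 57.8 p95 56.3 stemtop [497.1 207.5  68.7] max z 0.072
px [370. 219.] n 994 padC 491 103 D 71.0 p95 70.7 stemtop [490.3 107.3  72.7] max z 0.085
in slot n 479 loc [0.004 0.081] zmax 0.079 y range [0.065 0.098]
shift d=[ 0.0381 -0.0374  0.0729] wz=0.0 deg now [0.4293 0.1894 0.273 ] head 1.375 tilt [-0.     0.001 -1.   ]
```

>>> drive_tool(increments=[{"claw": 0.05, "dx": 0.019, "dy": -0.019, "dz": 0.03, "wx": 0, "wy": 0, "wz": 0}, {"claw": 0.05, "dx": 0.019, "dy": -0.019, "dz": 0.05, "wx": 0, "wy": 0, "wz": 0}, {"claw": 0.05, "dx": 0, "dy": 0, "dz": 0.05, "wx": 0, "wy": 0, "wz": 0}, {"claw": 0.05, "dx": 0, "dy": 0, "dz": 0.05, "wx": 0, "wy": 0, "wz": 0}, {"claw": 0.05, "dx": 0, "dy": 0, "dz": 0.015, "wx": 0, "wy": 0, "wz": 0}, {"claw": 0.05, "dx": 0, "dy": 0, "dz": 0, "wx": 0, "wy": 0, "wz": 0}])

```text
t: 18.62
eef_pos: [0.3988, 0.2346, 0.0774]
tool_rot: [-0.0, 0.773, 0.635, -0.001]
contact_force: [0.8, -0.4, -0.2]
gripper_width: 0.583
grasp_force: 0.0
```

```bash
cat >> h.py <<'E'
def stem(x,y):
    p,X=cloud("wrist")
    m=(X[...,2]>.06)&(X[...,2]<.075)&(np.hypot(X[...,0]-x,X[...,1]-y)<.03);print("stem top",m.sum(),np.nanmean(X[m],0).round(4));step([*np.nanmean(X[m],0)[:2],.026],np.pi/2+YAW)
E
python3 - <<'E'
from h import *
stem(.4,.234)
E
```

```text
stem top 597 [0.3998 0.2351 0.0683]
shift d=[-0.0001  0.0003  0.0524] wz=0.1 deg now [0.3995 0.2352 0.0784] head 1.376 tilt [ 0.001  0.001 -1.   ]
```

>>> drive_tool(increments=[{"claw": 0.05, "dx": 0, "dy": 0, "dz": 0.015, "wx": 0, "wy": 0, "wz": 0}, {"claw": 0.05, "dx": 0, "dy": 0, "dz": 0.015, "wx": 0, "wy": 0, "wz": 0}, {"claw": 0.05, "dx": 0, "dy": 0, "dz": 0.012, "wx": 0, "wy": 0, "wz": 0}, {"claw": 0.05, "dx": 0, "dy": 0, "dz": 0.01, "wx": 0, "wy": 0, "wz": 0}, {"claw": 0.0, "dx": 0, "dy": 0, "dz": 0, "wx": 0, "wy": 0, "wz": 0}, {"claw": 0.0, "dx": 0, "dy": 0, "dz": 0, "wx": 0, "wy": 0, "wz": 0}, {"claw": 0.0, "dx": 0, "dy": 0, "dz": 0, "wx": 0, "wy": 0, "wz": 0}, {"claw": 0.0, "dx": 0, "dy": 0, "dz": 0, "wx": 0, "wy": 0, "wz": 0}, {"claw": 0.0, "dx": 0, "dy": 0, "dz": 0, "wx": 0, "wy": 0, "wz": 0}, {"claw": 0.0, "dx": 0, "dy": 0, "dz": -0.01, "wx": 0, "wy": 0, "wz": 0}, {"claw": 0.0, "dx": 0, "dy": 0, "dz": -0.03, "wx": 0, "wy": 0, "wz": 0}, {"claw": 0.0, "dx": 0, "dy": 0, "dz": -0.04, "wx": 0, "wy": 0, "wz": 0}, {"claw": 0.0, "dx": 0, "dy": 0, "dz": -0.04, "wx": 0, "wy": 0, "wz": 0}, {"claw": 0.0, "dx": 0, "dy": 0, "dz": -0.04, "wx": 0, "wy": 0, "wz": 0}, {"claw": 0.0, "dx": 0, "dy": 0, "dz": -0.04, "wx": 0, "wy": 0, "wz": 0}, {"claw": 0.0, "dx": 0, "dy": 0, "dz": -0.01, "wx": 0, "wy": 0, "wz": 0}, {"claw": 0.0, "dx": 0, "dy": 0, "dz": 0, "wx": 0, "wy": 0, "wz": 0}], newtons=60)

```text
t: 20.8
eef_pos: [0.3984, 0.2346, 0.2355]
tool_rot: [0.0, 0.772, 0.635, 0.0]
contact_force: [0.0, -0.6, -1.5]
gripper_width: 0.168
grasp_force: 58.6
```

>>> drive_tool(increments=[{"claw": 0.0, "dx": -0.025, "dy": 0.03, "dz": 0, "wx": 0, "wy": 0, "wz": 0}, {"claw": 0.0, "dx": -0.03, "dy": 0.04, "dz": 0, "wx": 0, "wy": 0, "wz": 0}, {"claw": 0.0, "dx": -0.03, "dy": 0.04, "dz": 0, "wx": 0, "wy": 0, "wz": 0}, {"claw": 0.0, "dx": -0.03, "dy": 0.04, "dz": 0, "wx": 0, "wy": 0, "wz": 0}, {"claw": 0.0, "dx": -0.025, "dy": 0.03, "dz": 0, "wx": 0, "wy": 0, "wz": 0}, {"claw": 0.0, "dx": -0.01, "dy": 0.01, "dz": 0, "wx": 0, "wy": 0, "wz": 0}, {"claw": 0.0, "dx": 0, "dy": 0, "dz": 0, "wx": 0, "wy": 0, "wz": 0}, {"claw": 0.0, "dx": 0, "dy": 0, "dz": 0, "wx": 0, "wy": 0, "wz": 0}])

```text
t: 21.8
eef_pos: [0.5547, 0.0529, 0.235]
tool_rot: [-0.001, 0.771, 0.636, -0.0]
contact_force: [0.2, 0.2, -0.7]
gripper_width: 0.177
grasp_force: 58.6
```

```bash
python3 - <<'E'
from h import *
held("w10");step([*wor(-.0003,.134),.11],np.pi/2+YAW)
E
```

```text
held n 2572 x [-0.003   0.0221] y [-0.021   0.0237] z [-0.0025  0.0233] width 0.177
  z 0.000 n 181 y -0.0094 0.0119 xmax 0.0114
  z 0.004 n 1481 y -0.0218 0.0245 xmax 0.0220
  z 0.008 n 288 y -0.0225 0.0247 xmax 0.0224
  z 0.012 n 137 y -0.0211 0.0237 xmax 0.0224
  z 0.016 n 127 y -0.0208 0.0246 xmax 0.0226
  z 0.020 n 116 y -0.0206 0.0244 xmax 0.0223
  z 0.024 n 11 y -0.0193 0.0242 xmax 0.0219
loc [-0.0027  0.1354] z 0.235 F [ 0.2  0.2 -0.7]
shift d=[-0.0015  0.0023  0.1253] wz=0.3 deg now [0.5549 0.0529 0.2353] head 1.380 tilt [ 0.    -0.001 -1.   ]
```

>>> drive_tool(increments=[{"claw": 0.0, "dx": -0.0015, "dy": 0.0025, "dz": 0.03, "wx": 0, "wy": 0, "wz": 0.3}, {"claw": 0.0, "dx": 0, "dy": 0, "dz": 0.03, "wx": 0, "wy": 0, "wz": 0}, {"claw": 0.0, "dx": 0, "dy": 0, "dz": 0.03, "wx": 0, "wy": 0, "wz": 0}, {"claw": 0.0, "dx": 0, "dy": 0, "dz": 0.015, "wx": 0, "wy": 0, "wz": 0}, {"claw": 0.0, "dx": 0, "dy": 0, "dz": 0, "wx": 0, "wy": 0, "wz": 0}, {"claw": 0.0, "dx": 0, "dy": 0, "dz": 0, "wx": 0, "wy": 0, "wz": 0}])

```text
t: 22.6
eef_pos: [0.5588, 0.0497, 0.1317]
tool_rot: [0.0, 0.774, 0.633, 0.001]
contact_force: [1.0, -0.1, -1.0]
gripper_width: 0.173
grasp_force: 58.6
```

```bash
python3 - <<'E'
from h import *
p,X=held("w11")
o=get_obs();L=loc(X.reshape(-1,3)).reshape(400,640,2);z=X[...,2]
dk=(z>.086)&(z<.094)&(L[...,1]>.08)&(L[...,1]<.16)
a=L[dk][:,0];print("slot edges rel TCP",a[a<0].max()-loc(o["eef_pos"])[0],a[a>0].min()-loc(o["eef_pos"])[0])
E
```

```text
held n 8632 x [-0.0415  0.0427] y [-0.0443  0.0443] z [-0.0041  0.0483] width 0.173
  z 0.000 n 485 y -0.0447 0.0447 xmax 0.0429
  z 0.004 n 1753 y -0.0450 0.0445 xmax 0.0428
  z 0.008 n 536 y -0.0449 0.0449 xmax 0.0428
  z 0.012 n 356 y -0.0445 0.0446 xmax 0.0427
  z 0.016 n 357 y -0.0450 0.0447 xmax 0.0429
  z 0.020 n 316 y -0.0446 0.0449 xmax 0.0429
  z 0.024 n 180 y -0.0445 0.0445 xmax 0.0427
  z 0.028 n 210 y -0.0448 0.0441 xmax 0.0429
  z 0.032 n 167 y -0.0449 0.0445 xmax 0.0428
  z 0.036 n 172 y -0.0448 0.0446 xmax 0.0427
loc [0.0019 0.1331] z 0.1317 F [ 1.  -0.1 -1. ]
slot edges rel TCP -0.02684316816589106 0.024953932928967134
```

>>> drive_tool(increments=[{"claw": 0.0, "dx": 0, "dy": -0.002, "dz": 0.004, "wx": 0, "wy": 0, "wz": -0.3}, {"claw": 0.0, "dx": 0, "dy": 0, "dz": 0.006, "wx": 0, "wy": 0, "wz": 0}, {"claw": 0.0, "dx": 0, "dy": 0, "dz": 0.006, "wx": 0, "wy": 0, "wz": 0}, {"claw": 0.0, "dx": 0, "dy": 0, "dz": 0.006, "wx": 0, "wy": 0, "wz": 0}, {"claw": 0.0, "dx": 0, "dy": 0, "dz": 0.005, "wx": 0, "wy": 0, "wz": 0}, {"claw": 0.0, "dx": 0, "dy": 0, "dz": 0.004, "wx": 0, "wy": 0, "wz": 0}, {"claw": 0.0, "dx": 0, "dy": 0, "dz": 0, "wx": 0, "wy": 0, "wz": 0}])

```text
t: 23.52
eef_pos: [0.5559, 0.0495, 0.0991]
tool_rot: [-0.0, 0.772, 0.635, -0.0]
contact_force: [-1.1, -0.6, -1.6]
gripper_width: 0.172
grasp_force: 58.6
```

>>> drive_tool(increments=[{"claw": 0.04, "dx": 0, "dy": 0, "dz": 0, "wx": 0, "wy": 0, "wz": 0}, {"claw": 0.04, "dx": 0, "dy": 0, "dz": 0, "wx": 0, "wy": 0, "wz": 0}, {"claw": 0.04, "dx": 0, "dy": 0, "dz": 0, "wx": 0, "wy": 0, "wz": 0}, {"claw": 0.04, "dx": 0, "dy": 0, "dz": -0.02, "wx": 0, "wy": 0, "wz": 0}, {"claw": 0.05, "dx": 0, "dy": 0, "dz": -0.05, "wx": 0, "wy": 0, "wz": 0}, {"claw": 0.05, "dx": 0, "dy": 0, "dz": -0.05, "wx": 0, "wy": 0, "wz": 0}, {"claw": 0.05, "dx": -0.02, "dy": 0, "dz": -0.04, "wx": 0, "wy": 0, "wz": 0}, {"claw": 0.05, "dx": -0.04, "dy": 0, "dz": 0, "wx": 0, "wy": 0, "wz": 0}, {"claw": 0.05, "dx": -0.04, "dy": 0, "dz": 0, "wx": 0, "wy": 0, "wz": 0}, {"claw": 0.05, "dx": -0.017, "dy": 0, "dz": 0, "wx": 0, "wy": 0, "wz": 0}, {"claw": 0.05, "dx": 0, "dy": 0, "dz": 0, "wx": 0, "wy": 0, "wz": 0}, {"claw": 0.05, "dx": 0, "dy": 0, "dz": 0, "wx": 0, "wy": 0, "wz": 0}])

```text
t: 25.02
eef_pos: [0.5339, -0.0633, 0.2599]
tool_rot: [-0.0, 0.772, 0.636, 0.001]
contact_force: [0.6, -1.0, -0.5]
gripper_width: 0.589
grasp_force: 0.0
```

```bash
python3 - <<'E'
from h import *
p,X=cloud("wrist");incab(X)
L=loc(X.reshape(-1,3)).reshape(400,640,2);z=X[...,2];hsv=cv2.cvtColor(p,cv2.COLOR_RGB2HSV)
for a,b in((.03,.105),(.105,.165)):
    m=(abs(L[...,0])<.024)&(L[...,1]>a)&(L[...,1]<b)&(z>.02)&(z<.084);print(m.sum(),L[m].mean(0),z[m].max() if m.any() else '')
k=(z>.172)&(z<.182)&(hsv[...,2]<60)&(abs(L[...,0])<.03)&(abs(L[...,1]-.016)<.03)
print("knob",k.sum(),L[k].min(0),L[k].max(0))
step([*wor(-.0005,.0165),.157],np.pi/2+YAW)
cv2.imwrite("pics/w12.png",p[:,:,::-1])
E
```

```text
in slot n 2172 loc [0.001 0.105] zmax 0.08 y range [0.055 0.151]
1005 [0.00113337 0.07584824] 0.07933038453438218
1167 [0.00076475 0.13054895] 0.07997417565019149
knob 572 [-0.00850376  0.00508592] [0.00866667 0.03296163]
shift d=[-0.0011 -0.      0.1028] wz=0.3 deg now [ 0.5339 -0.0632  0.2598] head 1.380 tilt [ 0.001  0.    -1.   ]
```

View pics/w12.png

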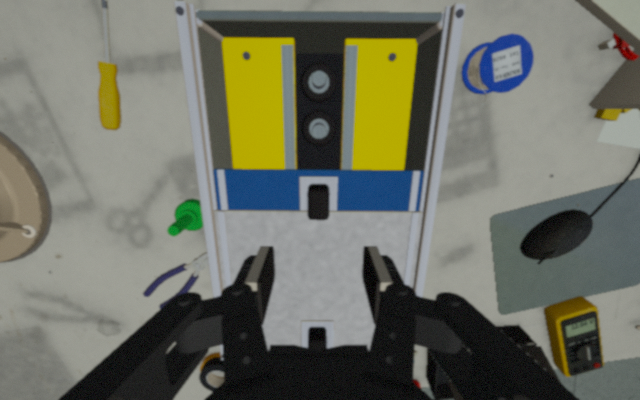

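Both narrow feet stand in the slot, at (318,80) and (318,128). Next I shut the blue door.

>>> drive_tool(increments=[{"claw": 0.05, "dx": 0.001, "dy": 0, "dz": 0.04, "wx": 0, "wy": 0, "wz": 0}, {"claw": 0.05, "dx": 0, "dy": 0, "dz": 0.03, "wx": 0, "wy": 0, "wz": 0}, {"claw": 0.05, "dx": 0, "dy": 0, "dz": 0.02, "wx": 0, "wy": 0, "wz": 0}, {"claw": 0.05, "dx": 0, "dy": 0, "dz": 0.013, "wx": 0, "wy": 0, "wz": 0}, {"claw": 0.05, "dx": 0, "dy": 0, "dz": 0, "wx": 0, "wy": 0, "wz": 0}, {"claw": 0.005, "dx": 0, "dy": 0, "dz": 0, "wx": 0, "wy": 0, "wz": 0}, {"claw": 0.005, "dx": 0, "dy": 0, "dz": 0, "wx": 0, "wy": 0, "wz": 0}, {"claw": 0.005, "dx": 0, "dy": 0, "dz": 0, "wx": 0, "wy": 0, "wz": 0}, {"claw": 0.005, "dx": 0, "dy": 0, "dz": 0, "wx": 0, "wy": 0, "wz": 0}, {"claw": 0.005, "dx": 0.01, "dy": 0, "dz": 0, "wx": 0, "wy": 0, "wz": 0}, {"claw": 0.005, "dx": 0.02, "dy": 0, "dz": 0, "wx": 0, "wy": 0, "wz": 0}, {"claw": 0.005, "dx": 0.025, "dy": 0, "dz": 0, "wx": 0, "wy": 0, "wz": 0}, {"claw": 0.005, "dx": 0.025, "dy": 0, "dz": 0, "wx": 0, "wy": 0, "wz": 0}, {"claw": 0.005, "dx": 0.025, "dy": 0, "dz": 0, "wx": 0, "wy": 0, "wz": 0}, {"claw": 0.005, "dx": 0.015, "dy": 0, "dz": 0, "wx": 0, "wy": 0, "wz": 0}, {"claw": 0.005, "dx": 0.006, "dy": 0, "dz": 0, "wx": 0, "wy": 0, "wz": 0}, {"claw": 0.005, "dx": 0.003, "dy": 0, "dz": 0, "wx": 0, "wy": 0, "wz": 0}, {"claw": 0.005, "dx": 0, "dy": 0, "dz": 0, "wx": 0, "wy": 0, "wz": 0}], newtons=30)

```text
t: 27.32
eef_pos: [0.5592, 0.0623, 0.1576]
tool_rot: [0.0, 0.772, 0.635, 0.0]
contact_force: [-2.3, -1.0, 7.8]
gripper_width: 0.223
grasp_force: 31.2
```

```bash
python3 - <<'E'
from h import *
o=get_obs();print(loc(o["eef_pos"]),o["eef_pos"],o["contact_force"],o["gripper_width"])
E
```

```text
[-1.12175921e-04  1.45474119e-01] [0.55922069 0.06231063 0.15759594] [-2.25835366 -1.03283664  7.75563122] 0.22275460651578463
```

Push on to the stop.

>>> drive_tool(increments=[{"claw": 0.005, "dx": 0.003, "dy": 0, "dz": 0, "wx": 0, "wy": 0, "wz": 0}, {"claw": 0.005, "dx": 0.002, "dy": 0, "dz": 0, "wx": 0, "wy": 0, "wz": 0}, {"claw": 0.005, "dx": 0.002, "dy": 0, "dz": 0, "wx": 0, "wy": 0, "wz": 0}, {"claw": 0.005, "dx": 0, "dy": 0, "dz": 0, "wx": 0, "wy": 0, "wz": 0}])

```text
t: 27.82
eef_pos: [0.5592, 0.0623, 0.1575]
tool_rot: [0.003, 0.774, 0.633, -0.004]
contact_force: [-8.7, -15.0, 19.4]
gripper_width: 0.224
grasp_force: 32.6
```

```bash
python3 - <<'E'
from h import *
o=get_obs();print(loc(o["eef_pos"]),o["eef_pos"],o["contact_force"],o["gripper_width"])
E
```

```text
[-9.07726489e-05  1.45468219e-01] [0.55924054 0.06230068 0.15750398] [ -8.70001179 -15.00773821  19.42961684] 0.2239027621999951
```

>>> drive_tool(increments=[{"claw": 0.005, "dx": -0.007, "dy": 0, "dz": 0, "wx": 0, "wy": 0, "wz": 0}, {"claw": 0.05, "dx": 0, "dy": 0, "dz": 0, "wx": 0, "wy": 0, "wz": 0}, {"claw": 0.05, "dx": 0, "dy": 0, "dz": 0, "wx": 0, "wy": 0, "wz": 0}, {"claw": 0.05, "dx": 0, "dy": 0, "dz": -0.03, "wx": 0, "wy": 0, "wz": 0}, {"claw": 0.05, "dx": 0, "dy": 0, "dz": -0.05, "wx": 0, "wy": 0, "wz": 0}, {"claw": 0.05, "dx": -0.04, "dy": 0, "dz": -0.03, "wx": 0, "wy": 0, "wz": 0}, {"claw": 0.05, "dx": -0.05, "dy": 0, "dz": 0, "wx": 0, "wy": 0, "wz": 0}, {"claw": 0.05, "dx": -0.05, "dy": 0, "dz": 0, "wx": 0, "wy": 0, "wz": 0}, {"claw": 0.05, "dx": -0.05, "dy": 0, "dz": 0, "wx": 0, "wy": 0, "wz": 0}, {"claw": 0.05, "dx": -0.05, "dy": 0, "dz": 0, "wx": 0, "wy": 0, "wz": 0}, {"claw": 0.05, "dx": -0.04, "dy": 0, "dz": 0, "wx": 0, "wy": 0, "wz": 0}, {"claw": 0.05, "dx": 0, "dy": 0, "dz": 0, "wx": 0, "wy": 0, "wz": 0}, {"claw": 0.05, "dx": 0, "dy": 0, "dz": 0, "wx": 0, "wy": 0, "wz": 0}])

```text
t: 29.45
eef_pos: [0.5049, -0.2114, 0.2663]
tool_rot: [-0.0, 0.772, 0.636, 0.0]
contact_force: [0.8, 0.9, -0.0]
gripper_width: 0.59
grasp_force: 0.0
```

```bash
cat >> h.py <<'E'
def knob(y,z0=.187):
    p,X=cloud("wrist");L=loc(X.reshape(-1,3)).reshape(400,640,2);z=X[...,2];hsv=cv2.cvtColor(p,cv2.COLOR_RGB2HSV)
    k=(abs(z-z0)<.004)&(hsv[...,2]<60)&(abs(L[...,0])<.03)&(abs(L[...,1]-y)<.04)
    print("knob top",k.sum(),L[k].min(0).round(4),L[k].max(0).round(4),"n");return p,X
E
python3 - <<'E'
from h import *
knob(-.14);step([*wor(-.0003,-.14),.167],np.pi/2+YAW)
s,X=cloud("side");feet(s,X);s,X=cloud("scene");feet(s,X)
E
```

```text
knob top 590 [-0.009  -0.1532] [ 0.0081 -0.125 ] n
shift d=[-0.0071 -0.0003  0.0994] wz=0.2 deg now [ 0.5051 -0.2108  0.2664] head 1.379 tilt [ 0.001  0.    -1.   ]
px [321. 183.] n 210 padC 442 280 D 57.3 p95 56.7 stemtop [471.4 236.   67.8] max z 0.073
px [370. 205.] n 218 padC 646 213 D 40.0 p95 39.8 stemtop [638.3 207.5  71.7] max z 0.084
px [258. 217.] n 316 padC 644 223 D 54.2 p95 51.7 stemtop [641.1 224.4  72. ] max z 0.085
px [312. 235.] n 187 padC 487 108 D 70.9 p95 70.9 stemtop [473.  107.3  73.1] max z 0.084
px [280. 246.] n 260 padC 494 207 D 59.4 p95 57.0 stemtop [493.1 208.4  66.9] max z 0.071
px [262. 263.] n 294 padC 441 283 D 58.4 p95 55.7 stemtop [439.4 283.5  66.6] max z 0.071
```

Foot B has been knocked from (0.410, 0.308) to about (0.441, 0.283). I'll measure it again later. Next is opening the white door.

>>> drive_tool(increments=[{"claw": 0.05, "dx": -0.006, "dy": 0, "dz": 0.04, "wx": 0, "wy": 0, "wz": 0}, {"claw": 0.05, "dx": 0, "dy": 0, "dz": 0.03, "wx": 0, "wy": 0, "wz": 0}, {"claw": 0.05, "dx": 0, "dy": 0, "dz": 0.02, "wx": 0, "wy": 0, "wz": 0}, {"claw": 0.05, "dx": 0, "dy": 0, "dz": 0.009, "wx": 0, "wy": 0, "wz": 0}, {"claw": 0.05, "dx": 0, "dy": 0, "dz": 0, "wx": 0, "wy": 0, "wz": 0}, {"claw": 0.005, "dx": 0, "dy": 0, "dz": 0, "wx": 0, "wy": 0, "wz": 0}, {"claw": 0.005, "dx": 0, "dy": 0, "dz": 0, "wx": 0, "wy": 0, "wz": 0}, {"claw": 0.005, "dx": 0, "dy": 0, "dz": 0, "wx": 0, "wy": 0, "wz": 0}, {"claw": 0.005, "dx": 0, "dy": 0, "dz": 0, "wx": 0, "wy": 0, "wz": 0}, {"claw": 0.005, "dx": 0.01, "dy": 0, "dz": 0, "wx": 0, "wy": 0, "wz": 0}, {"claw": 0.005, "dx": 0.02, "dy": 0, "dz": 0, "wx": 0, "wy": 0, "wz": 0}, {"claw": 0.005, "dx": 0.025, "dy": 0, "dz": 0, "wx": 0, "wy": 0, "wz": 0}, {"claw": 0.005, "dx": 0.025, "dy": 0, "dz": 0, "wx": 0, "wy": 0, "wz": 0}, {"claw": 0.005, "dx": 0.025, "dy": 0, "dz": 0, "wx": 0, "wy": 0, "wz": 0}, {"claw": 0.005, "dx": 0.01, "dy": 0, "dz": 0, "wx": 0, "wy": 0, "wz": 0}, {"claw": 0.005, "dx": 0.005, "dy": 0, "dz": 0, "wx": 0, "wy": 0, "wz": 0}, {"claw": 0.005, "dx": 0, "dy": 0, "dz": 0, "wx": 0, "wy": 0, "wz": 0}], newtons=30)

```text
t: 31.72
eef_pos: [0.5264, -0.1001, 0.1684]
tool_rot: [-0.0, 0.772, 0.635, -0.0]
contact_force: [-5.3, 1.4, 7.3]
gripper_width: 0.224
grasp_force: 30.9
```

```bash
python3 - <<'E'
from h import *
o=get_obs();print(loc(o["eef_pos"]),o["eef_pos"],o["contact_force"],o["gripper_width"])
E
```

```text
[-0.00069304 -0.02024983] [ 0.52637662 -0.10012715  0.16841884] [-5.30397648  1.39957667  7.31800368] 0.22367637623639047
```

>>> drive_tool(increments=[{"claw": 0.005, "dx": 0.003, "dy": 0, "dz": 0, "wx": 0, "wy": 0, "wz": 0}, {"claw": 0.005, "dx": 0.003, "dy": 0, "dz": 0, "wx": 0, "wy": 0, "wz": 0}, {"claw": 0.005, "dx": 0.003, "dy": 0, "dz": 0, "wx": 0, "wy": 0, "wz": 0}, {"claw": 0.005, "dx": 0, "dy": 0, "dz": 0, "wx": 0, "wy": 0, "wz": 0}])

```text
t: 32.22
eef_pos: [0.5273, -0.0957, 0.1684]
tool_rot: [0.001, 0.773, 0.634, -0.003]
contact_force: [-7.2, -6.7, 11.8]
gripper_width: 0.225
grasp_force: 31.3
```

```bash
python3 - <<'E'
from h import *
o=get_obs();print(loc(o["eef_pos"]),o["eef_pos"],o["contact_force"],o["gripper_width"])
E
```

```text
[-0.00064571 -0.0157685 ] [ 0.52729577 -0.09574084  0.16841844] [-7.23182919 -6.65283803 11.80867207] 0.2245338606200335
```

>>> drive_tool(increments=[{"claw": 0.005, "dx": -0.0045, "dy": 0, "dz": 0, "wx": 0, "wy": 0, "wz": 0}, {"claw": 0.05, "dx": 0, "dy": 0, "dz": 0, "wx": 0, "wy": 0, "wz": 0}, {"claw": 0.05, "dx": 0, "dy": 0, "dz": 0, "wx": 0, "wy": 0, "wz": 0}, {"claw": 0.05, "dx": 0, "dy": 0, "dz": -0.03, "wx": 0, "wy": 0, "wz": 0}, {"claw": 0.05, "dx": 0, "dy": 0, "dz": -0.05, "wx": 0, "wy": 0, "wz": 0}, {"claw": 0.05, "dx": 0.03, "dy": -0.01, "dz": -0.04, "wx": 0, "wy": 0, "wz": 0}, {"claw": 0.05, "dx": 0.05, "dy": -0.025, "dz": -0.02, "wx": 0, "wy": 0, "wz": 0}, {"claw": 0.05, "dx": 0.05, "dy": -0.025, "dz": 0, "wx": 0, "wy": 0, "wz": 0}, {"claw": 0.05, "dx": 0.05, "dy": -0.025, "dz": 0, "wx": 0, "wy": 0, "wz": 0}, {"claw": 0.05, "dx": 0.05, "dy": -0.025, "dz": 0, "wx": 0, "wy": 0, "wz": 0}, {"claw": 0.05, "dx": 0.02, "dy": -0.015, "dz": 0, "wx": 0, "wy": 0, "wz": 0}, {"claw": 0.05, "dx": 0, "dy": 0, "dz": 0, "wx": 0, "wy": 0, "wz": 0}, {"claw": 0.05, "dx": 0, "dy": 0, "dz": 0, "wx": 0, "wy": 0, "wz": 0}])

```text
t: 33.85
eef_pos: [0.4537, 0.172, 0.3073]
tool_rot: [0.0, 0.773, 0.635, -0.0]
contact_force: [-0.4, -0.2, 0.5]
gripper_width: 0.584
grasp_force: 0.0
```

```bash
python3 - <<'E'
from h import *
p,X=cloud("wrist");f=feet(p,X);cv2.imwrite("pics/w13.png",p[:,:,::-1])
for q in f:
    if q[4]>55 and q[4]<60: step([q[2],q[3],.026],np.pi/2+YAW)
E
```

```text
px [297.  90.] n 1283 padC 445 283 D 57.6 p95 56.1 stemtop [445.2 282.3  68.6] max z 0.071
px [445. 104.] n 871 padC 646 223 D 52.4 p95 51.9 stemtop [642.3 224.4  72.7] max z 0.085
px [341. 135.] n 1123 padC 498 207 D 57.8 p95 56.3 stemtop [497.3 207.4  68.9] max z 0.072
px [350. 203.] n 738 padC 492 107 D 69.4 p95 67.0 stemtop [491.9 107.1  73.4] max z 0.085
shift d=[ 0.1069 -0.0301  0.2812] wz=-0.0 deg now [0.4538 0.1717 0.3073] head 1.374 tilt [-0.  0. -1.]
shift d=[0.0436 0.0356 0.2813] wz=-0.0 deg now [0.4538 0.1717 0.3073] head 1.374 tilt [-0.  0. -1.]
```

View pics/w13.png

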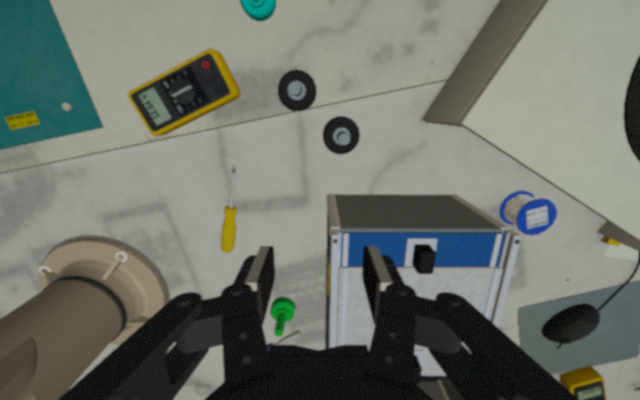

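The two wide feet are at (297,90) and (341,135), and the blue door is shut with the white one over it. I grasp the one at (341,135), world (0.497, 0.207).

>>> drive_tool(increments=[{"claw": 0.05, "dx": 0.022, "dy": 0.018, "dz": 0.04, "wx": 0, "wy": 0, "wz": 0}, {"claw": 0.05, "dx": 0.022, "dy": 0.017, "dz": 0.05, "wx": 0, "wy": 0, "wz": 0}, {"claw": 0.05, "dx": 0, "dy": 0, "dz": 0.05, "wx": 0, "wy": 0, "wz": 0}, {"claw": 0.05, "dx": 0, "dy": 0, "dz": 0.05, "wx": 0, "wy": 0, "wz": 0}, {"claw": 0.05, "dx": 0, "dy": 0, "dz": 0.035, "wx": 0, "wy": 0, "wz": 0}, {"claw": 0.05, "dx": 0, "dy": 0, "dz": 0, "wx": 0, "wy": 0, "wz": 0}])

```text
t: 34.65
eef_pos: [0.4948, 0.2072, 0.0799]
tool_rot: [-0.001, 0.773, 0.635, -0.003]
contact_force: [-0.7, -0.1, 0.5]
gripper_width: 0.583
grasp_force: 0.0
```

```bash
python3 - <<'E'
from h import *
stem(.4975,.2075)
E
```

```text
stem top 588 [0.498  0.2083 0.0682]
shift d=[0.0003 0.002  0.0559] wz=0.0 deg now [0.496  0.2085 0.0819] head 1.375 tilt [-0.001 -0.002 -1.   ]
```

>>> drive_tool(increments=[{"claw": 0.05, "dx": 0, "dy": 0.001, "dz": 0.015, "wx": 0, "wy": 0, "wz": 0}, {"claw": 0.05, "dx": 0, "dy": 0, "dz": 0.015, "wx": 0, "wy": 0, "wz": 0}, {"claw": 0.05, "dx": 0, "dy": 0, "dz": 0.015, "wx": 0, "wy": 0, "wz": 0}, {"claw": 0.05, "dx": 0, "dy": 0, "dz": 0.01, "wx": 0, "wy": 0, "wz": 0}, {"claw": 0.0, "dx": 0, "dy": 0, "dz": 0, "wx": 0, "wy": 0, "wz": 0}, {"claw": 0.0, "dx": 0, "dy": 0, "dz": 0, "wx": 0, "wy": 0, "wz": 0}, {"claw": 0.0, "dx": 0, "dy": 0, "dz": 0, "wx": 0, "wy": 0, "wz": 0}, {"claw": 0.0, "dx": 0, "dy": 0, "dz": 0, "wx": 0, "wy": 0, "wz": 0}, {"claw": 0.0, "dx": 0, "dy": 0, "dz": 0, "wx": 0, "wy": 0, "wz": 0}, {"claw": 0.0, "dx": 0, "dy": 0, "dz": -0.01, "wx": 0, "wy": 0, "wz": 0}, {"claw": 0.0, "dx": 0, "dy": 0, "dz": -0.03, "wx": 0, "wy": 0, "wz": 0}, {"claw": 0.0, "dx": 0, "dy": 0, "dz": -0.04, "wx": 0, "wy": 0, "wz": 0}, {"claw": 0.0, "dx": 0, "dy": 0, "dz": -0.04, "wx": 0, "wy": 0, "wz": 0}, {"claw": 0.0, "dx": 0, "dy": 0, "dz": -0.04, "wx": 0, "wy": 0, "wz": 0}, {"claw": 0.0, "dx": 0, "dy": 0, "dz": -0.04, "wx": 0, "wy": 0, "wz": 0}, {"claw": 0.0, "dx": 0, "dy": 0, "dz": -0.025, "wx": 0, "wy": 0, "wz": 0}, {"claw": 0.0, "dx": 0, "dy": 0, "dz": 0, "wx": 0, "wy": 0, "wz": 0}], newtons=60)

```text
t: 36.83
eef_pos: [0.4976, 0.2102, 0.2546]
tool_rot: [0.001, 0.772, 0.635, 0.002]
contact_force: [-0.9, -0.4, -0.4]
gripper_width: 0.169
grasp_force: 58.5
```

>>> drive_tool(increments=[{"claw": 0.0, "dx": -0.03, "dy": 0.01, "dz": 0, "wx": 0, "wy": 0, "wz": 0}, {"claw": 0.0, "dx": -0.05, "dy": 0.02, "dz": 0, "wx": 0, "wy": 0, "wz": 0}, {"claw": 0.0, "dx": -0.05, "dy": 0.02, "dz": 0, "wx": 0, "wy": 0, "wz": 0}, {"claw": 0.0, "dx": -0.05, "dy": 0.02, "dz": 0, "wx": 0, "wy": 0, "wz": 0}, {"claw": 0.0, "dx": -0.05, "dy": 0.02, "dz": 0, "wx": 0, "wy": 0, "wz": 0}, {"claw": 0.0, "dx": -0.05, "dy": 0.02, "dz": 0, "wx": 0, "wy": 0, "wz": 0}, {"claw": 0.0, "dx": -0.05, "dy": 0.02, "dz": 0, "wx": 0, "wy": 0, "wz": 0}, {"claw": 0.0, "dx": -0.035, "dy": 0.01, "dz": 0, "wx": 0, "wy": 0, "wz": 0}, {"claw": 0.0, "dx": -0.01, "dy": 0, "dz": 0, "wx": 0, "wy": 0, "wz": 0}, {"claw": 0.0, "dx": 0, "dy": 0, "dz": 0, "wx": 0, "wy": 0, "wz": 0}, {"claw": 0.0, "dx": 0, "dy": 0, "dz": 0, "wx": 0, "wy": 0, "wz": 0}])

```text
t: 38.2
eef_pos: [0.5618, -0.1833, 0.2523]
tool_rot: [-0.0, 0.771, 0.636, 0.0]
contact_force: [0.1, -0.2, -1.9]
gripper_width: 0.173
grasp_force: 58.5
```

```bash
python3 - <<'E'
from h import *
held("w14");step([*wor(.0493,-.100),.099],np.pi/2+YAW)
E
```

```text
held n 3723 x [-0.0072  0.0255] y [-0.0259  0.0283] z [-0.0034  0.0254] width 0.173
  z 0.000 n 318 y -0.0094 0.0114 xmax 0.0099
  z 0.004 n 1273 y -0.0248 0.0282 xmax 0.0236
  z 0.008 n 1536 y -0.0275 0.0300 xmax 0.0258
  z 0.012 n 146 y -0.0251 0.0275 xmax 0.0258
  z 0.016 n 143 y -0.0253 0.0269 xmax 0.0258
  z 0.020 n 132 y -0.0244 0.0276 xmax 0.0260
  z 0.024 n 77 y -0.0254 0.0275 xmax 0.0258
loc [ 0.0503 -0.0949] z 0.2523 F [ 0.1 -0.2 -1.9]
shift d=[-0.0051 -0.0011  0.1535] wz=0.3 deg now [ 0.562  -0.1833  0.2525] head 1.380 tilt [ 0. -0. -1.]
```

```bash
python3 - <<'E'
from h import *
o=get_obs();p,X=cloud("wrist");q=o["tool_rot"];R=Ro.from_quat([q[1],q[2],q[3],q[0]]).as_matrix();T=(X-o["eef_pos"])@R
for a in np.arange(-.12,0,.01):
    s=T[(abs(T[...,2]-a-.005)<.005)&(abs(T[...,1])<.12)]
    if len(s):print("toolz %.3f n%d y %.3f %.3f x %.3f %.3f"%(a+.005,len(s),s[:,1].min(),s[:,1].max(),s[:,0].min(),s[:,0].max()))
E
```

```text
toolz -0.105 n2041 y -0.059 0.061 x 0.013 0.022
toolz -0.095 n10676 y -0.064 0.066 x 0.002 0.020
toolz -0.085 n9497 y -0.059 0.061 x -0.013 0.019
toolz -0.075 n5446 y -0.053 0.055 x -0.013 0.019
toolz -0.065 n5859 y -0.046 0.048 x -0.013 0.015
toolz -0.055 n2401 y -0.041 0.043 x -0.012 0.015
toolz -0.045 n1626 y -0.026 0.029 x -0.011 0.013
toolz -0.035 n995 y -0.020 0.022 x -0.001 0.012
toolz -0.025 n844 y -0.020 0.022 x -0.001 0.012
toolz -0.015 n573 y -0.019 0.022 x -0.000 0.012
toolz -0.005 n211 y -0.010 0.009 x -0.001 0.010
```

>>> drive_tool(increments=[{"claw": 0.0, "dx": -0.003, "dy": -0.009, "dz": 0.02, "wx": 0, "wy": 0, "wz": 0.3}, {"claw": 0.0, "dx": 0, "dy": 0, "dz": 0.03, "wx": 0, "wy": 0, "wz": 0}, {"claw": 0.0, "dx": 0, "dy": 0, "dz": 0.03, "wx": 0, "wy": 0, "wz": 0}, {"claw": 0.0, "dx": 0, "dy": 0, "dz": 0.03, "wx": 0, "wy": 0, "wz": 0}, {"claw": 0.0, "dx": 0, "dy": 0, "dz": 0.02, "wx": 0, "wy": 0, "wz": 0}, {"claw": 0.0, "dx": 0, "dy": 0, "dz": 0.012, "wx": 0, "wy": 0, "wz": 0}, {"claw": 0.0, "dx": 0, "dy": 0, "dz": 0.005, "wx": 0, "wy": 0, "wz": 0}, {"claw": 0.0, "dx": 0, "dy": 0, "dz": 0, "wx": 0, "wy": 0, "wz": 0}])

```text
t: 39.3
eef_pos: [0.5529, -0.1867, 0.1059]
tool_rot: [0.0, 0.774, 0.633, 0.0]
contact_force: [-0.7, 0.4, -1.0]
gripper_width: 0.166
grasp_force: 58.6
```

```bash
python3 - <<'E'
from h import *
o=get_obs();print(loc(o["eef_pos"]),o["eef_pos"],o["contact_force"],o["gripper_width"],o["grasp_force"])
E
```

```text
[ 0.04219265 -0.09997515] [ 0.55291489 -0.18667788  0.10585046] [-0.66900885  0.42151276 -0.97865815] 0.16608311513934673 58.603588342666626
```

Now lower in small steps to contact.

>>> drive_tool(increments=[{"claw": 0.0, "dx": 0, "dy": 0, "dz": 0.003, "wx": 0, "wy": 0, "wz": 0}, {"claw": 0.0, "dx": 0, "dy": 0, "dz": 0.002, "wx": 0, "wy": 0, "wz": 0}, {"claw": 0.0, "dx": 0, "dy": 0, "dz": 0.001, "wx": 0, "wy": 0, "wz": 0}, {"claw": 0.0, "dx": 0, "dy": 0, "dz": 0, "wx": 0, "wy": 0, "wz": 0}])

```text
t: 39.8
eef_pos: [0.5526, -0.1868, 0.0998]
tool_rot: [0.0, 0.774, 0.633, -0.0]
contact_force: [-1.4, -0.1, 2.6]
gripper_width: 0.163
grasp_force: 59.0
```

>>> drive_tool(increments=[{"claw": 0.0, "dx": 0, "dy": 0, "dz": 0.0005, "wx": 0, "wy": 0, "wz": 0}, {"claw": 0.015, "dx": 0, "dy": 0, "dz": 0, "wx": 0, "wy": 0, "wz": 0}, {"claw": 0.02, "dx": 0, "dy": 0, "dz": 0, "wx": 0, "wy": 0, "wz": 0}, {"claw": 0.03, "dx": 0, "dy": 0, "dz": 0, "wx": 0, "wy": 0, "wz": 0}, {"claw": 0.03, "dx": 0, "dy": 0, "dz": 0, "wx": 0, "wy": 0, "wz": 0}, {"claw": 0.03, "dx": 0, "dy": 0, "dz": -0.01, "wx": 0, "wy": 0, "wz": 0}, {"claw": 0.03, "dx": 0, "dy": 0, "dz": -0.03, "wx": 0, "wy": 0, "wz": 0}, {"claw": 0.03, "dx": 0, "dy": 0, "dz": -0.05, "wx": 0, "wy": 0, "wz": 0}, {"claw": 0.05, "dx": 0, "dy": 0, "dz": -0.05, "wx": 0, "wy": 0, "wz": 0}, {"claw": 0.05, "dx": 0, "dy": 0, "dz": -0.03, "wx": 0, "wy": 0, "wz": 0}, {"claw": 0.05, "dx": 0, "dy": 0, "dz": 0, "wx": 0, "wy": 0, "wz": 0}])

```text
t: 41.18
eef_pos: [0.5542, -0.1866, 0.2724]
tool_rot: [0.002, 0.774, 0.633, 0.002]
contact_force: [0.7, -0.7, -0.2]
gripper_width: 0.583
grasp_force: 0.0
```

```bash
cat >> h.py <<'E'
def right(X):
    L=loc(X.reshape(-1,3)).reshape(*X.shape[:2],2);z=X[...,2]
    m=((abs(L[...,0])<.1)&(L[...,1]<-.045)&(L[...,1]>-.165)&(z>.08)&(z<.16)).astype(np.uint8)
    n,l,s,c=cv2.connectedComponentsWithStats(m)
    for i in range(1,n):
        if s[i,4]<80:continue
        q=l==i;t=q&(z>.132);print("right blob px",c[i].round(),s[i,4],"top",t.sum(),L[t].mean(0).round(4) if t.any() else '',"zmax",z[q].max().round(4),"pad x",L[q][:,0].min().round(3),L[q][:,0].max().round(3),"y",L[q][:,1].min().round(3),L[q][:,1].max().round(3))
E
python3 - <<'E'
from h import *
p,X=cloud("wrist");right(X)
step([.4455,.2825,.0],np.pi/2+YAW)
E
```

```text
right blob px [173. 193.] 373 top 373 [-0.0985 -0.0988] zmax 0.1591 pad x -0.1 -0.096 y -0.164 -0.045
right blob px [372. 193.] 205 top 205 [ 0.0991 -0.0984] zmax 0.1588 pad x 0.098 0.1 y -0.155 -0.045
right blob px [316. 180.] 1697 top 209 [ 0.0433 -0.1016] zmax 0.1434 pad x 0.015 0.071 y -0.131 -0.074
right blob px [199. 236.] 114 top 27 [-0.0984 -0.1631] zmax 0.1451 pad x -0.1 -0.097 y -0.165 -0.161
shift d=[ 0.4388 -0.1989  0.2696] wz=-0.2 deg now [ 0.553  -0.1867  0.2703] head 1.372 tilt [-0.001  0.002 -1.   ]
```

The first wide foot is upright at local (0.043, -0.102). Now the last one.

>>> drive_tool(increments=[{"claw": 0.05, "dx": 0.03, "dy": -0.015, "dz": -0.01, "wx": 0, "wy": 0, "wz": -0.2}, {"claw": 0.05, "dx": 0.05, "dy": -0.025, "dz": 0, "wx": 0, "wy": 0, "wz": 0}, {"claw": 0.05, "dx": 0.05, "dy": -0.025, "dz": 0, "wx": 0, "wy": 0, "wz": 0}, {"claw": 0.05, "dx": 0.05, "dy": -0.025, "dz": 0, "wx": 0, "wy": 0, "wz": 0}, {"claw": 0.05, "dx": 0.05, "dy": -0.025, "dz": 0, "wx": 0, "wy": 0, "wz": 0}, {"claw": 0.05, "dx": 0.05, "dy": -0.025, "dz": 0, "wx": 0, "wy": 0, "wz": 0}, {"claw": 0.05, "dx": 0.05, "dy": -0.025, "dz": 0, "wx": 0, "wy": 0, "wz": 0}, {"claw": 0.05, "dx": 0.05, "dy": -0.02, "dz": 0, "wx": 0, "wy": 0, "wz": 0}, {"claw": 0.05, "dx": 0.04, "dy": -0.01, "dz": 0.03, "wx": 0, "wy": 0, "wz": 0}, {"claw": 0.05, "dx": 0.017, "dy": -0.003, "dz": 0.05, "wx": 0, "wy": 0, "wz": 0}, {"claw": 0.05, "dx": 0, "dy": 0, "dz": 0.05, "wx": 0, "wy": 0, "wz": 0}, {"claw": 0.05, "dx": 0, "dy": 0, "dz": 0.05, "wx": 0, "wy": 0, "wz": 0}, {"claw": 0.05, "dx": 0, "dy": 0, "dz": 0.01, "wx": 0, "wy": 0, "wz": 0}, {"claw": 0.05, "dx": 0, "dy": 0, "dz": 0, "wx": 0, "wy": 0, "wz": 0}, {"claw": 0.05, "dx": 0, "dy": 0, "dz": 0, "wx": 0, "wy": 0, "wz": 0}])

```text
t: 43.1
eef_pos: [0.4445, 0.2814, 0.0908]
tool_rot: [0.0, 0.773, 0.634, 0.001]
contact_force: [0.5, -0.4, 0.5]
gripper_width: 0.586
grasp_force: 0.0
```

```bash
python3 - <<'E'
from h import *
stem(.445,.283)
E
```

```text
stem top 505 [0.445  0.2843 0.0677]
shift d=[ 0.0029 -0.0003  0.0648] wz=-0.0 deg now [0.4446 0.2813 0.0908] head 1.375 tilt [ 0.002  0.002 -1.   ]
```

>>> drive_tool(increments=[{"claw": 0.05, "dx": 0.003, "dy": -0.001, "dz": 0.02, "wx": 0, "wy": 0, "wz": 0}, {"claw": 0.05, "dx": 0, "dy": 0, "dz": 0.02, "wx": 0, "wy": 0, "wz": 0}, {"claw": 0.05, "dx": 0, "dy": 0, "dz": 0.014, "wx": 0, "wy": 0, "wz": 0}, {"claw": 0.05, "dx": 0, "dy": 0, "dz": 0.01, "wx": 0, "wy": 0, "wz": 0}, {"claw": 0.0, "dx": 0, "dy": 0, "dz": 0, "wx": 0, "wy": 0, "wz": 0}, {"claw": 0.0, "dx": 0, "dy": 0, "dz": 0, "wx": 0, "wy": 0, "wz": 0}, {"claw": 0.0, "dx": 0, "dy": 0, "dz": 0, "wx": 0, "wy": 0, "wz": 0}, {"claw": 0.0, "dx": 0, "dy": 0, "dz": 0, "wx": 0, "wy": 0, "wz": 0}, {"claw": 0.0, "dx": 0, "dy": 0, "dz": 0, "wx": 0, "wy": 0, "wz": 0}, {"claw": 0.0, "dx": 0, "dy": 0, "dz": -0.01, "wx": 0, "wy": 0, "wz": 0}, {"claw": 0.0, "dx": 0, "dy": 0, "dz": -0.03, "wx": 0, "wy": 0, "wz": 0}, {"claw": 0.0, "dx": 0, "dy": 0, "dz": -0.04, "wx": 0, "wy": 0, "wz": 0}, {"claw": 0.0, "dx": 0, "dy": 0, "dz": -0.04, "wx": 0, "wy": 0, "wz": 0}, {"claw": 0.0, "dx": 0, "dy": 0, "dz": -0.04, "wx": 0, "wy": 0, "wz": 0}, {"claw": 0.0, "dx": 0, "dy": 0, "dz": -0.04, "wx": 0, "wy": 0, "wz": 0}, {"claw": 0.0, "dx": 0, "dy": 0, "dz": -0.025, "wx": 0, "wy": 0, "wz": 0}, {"claw": 0.0, "dx": 0, "dy": 0, "dz": 0, "wx": 0, "wy": 0, "wz": 0}], newtons=60)

```text
t: 45.28
eef_pos: [0.4436, 0.2845, 0.2521]
tool_rot: [0.001, 0.773, 0.635, 0.002]
contact_force: [0.4, 0.3, -2.3]
gripper_width: 0.171
grasp_force: 58.5
```

>>> drive_tool(increments=[{"claw": 0.0, "dx": -0.03, "dy": 0.008, "dz": 0, "wx": 0, "wy": 0, "wz": 0}, {"claw": 0.0, "dx": -0.05, "dy": 0.013, "dz": 0, "wx": 0, "wy": 0, "wz": 0}, {"claw": 0.0, "dx": -0.05, "dy": 0.013, "dz": 0, "wx": 0, "wy": 0, "wz": 0}, {"claw": 0.0, "dx": -0.05, "dy": 0.013, "dz": 0, "wx": 0, "wy": 0, "wz": 0}, {"claw": 0.0, "dx": -0.05, "dy": 0.013, "dz": 0, "wx": 0, "wy": 0, "wz": 0}, {"claw": 0.0, "dx": -0.05, "dy": 0.013, "dz": 0, "wx": 0, "wy": 0, "wz": 0}, {"claw": 0.0, "dx": -0.05, "dy": 0.013, "dz": 0, "wx": 0, "wy": 0, "wz": 0}, {"claw": 0.0, "dx": -0.05, "dy": 0.013, "dz": 0, "wx": 0, "wy": 0, "wz": 0}, {"claw": 0.0, "dx": -0.04, "dy": 0.01, "dz": 0, "wx": 0, "wy": 0, "wz": 0}, {"claw": 0.0, "dx": -0.018, "dy": 0.004, "dz": 0, "wx": 0, "wy": 0, "wz": 0}, {"claw": 0.0, "dx": 0, "dy": 0, "dz": 0, "wx": 0, "wy": 0, "wz": 0}, {"claw": 0.0, "dx": 0, "dy": 0, "dz": 0, "wx": 0, "wy": 0, "wz": 0}])

```text
t: 46.78
eef_pos: [0.4687, -0.1658, 0.2498]
tool_rot: [-0.0, 0.772, 0.636, 0.0]
contact_force: [0.6, 1.0, -0.2]
gripper_width: 0.172
grasp_force: 58.5
```

```bash
python3 - <<'E'
from h import *
p,X=held("w15");step([*wor(-.0427,-.100),.099],np.pi/2+YAW);right(X)
E
```

```text
held n 3849 x [-0.0059  0.0278] y [-0.0259  0.0285] z [-0.0023  0.0234] width 0.172
  z 0.000 n 239 y -0.0100 0.0126 xmax 0.0123
  z 0.004 n 2581 y -0.0267 0.0295 xmax 0.0281
  z 0.008 n 411 y -0.0271 0.0297 xmax 0.0282
  z 0.012 n 149 y -0.0261 0.0289 xmax 0.0283
  z 0.016 n 128 y -0.0229 0.0269 xmax 0.0282
  z 0.020 n 126 y -0.0264 0.0291 xmax 0.0282
  z 0.024 n 21 y -0.0218 0.0272 xmax 0.0279
loc [-0.0445 -0.0959] z 0.2498 F [ 0.6  1.  -0.2]
shift d=[-0.0042  0.0017  0.1509] wz=0.2 deg now [ 0.4688 -0.1658  0.2499] head 1.378 tilt [ 0. -0. -1.]
right blob px [260. 214.] 447 top 380 [-0.0986 -0.104 ] zmax 0.1592 pad x -0.1 -0.097 y -0.165 -0.046
right blob px [472. 208.] 338 top 338 [ 0.0989 -0.1021] zmax 0.1592 pad x 0.097 0.1 y -0.165 -0.045
right blob px [393. 189.] 2000 top 265 [ 0.0421 -0.1016] zmax 0.144 pad x 0.014 0.072 y -0.132 -0.074
right blob px [443. 248.] 107 top 29 [ 0.0987 -0.1634] zmax 0.1446 pad x 0.097 0.1 y -0.165 -0.162
```

>>> drive_tool(increments=[{"claw": 0.0, "dx": -0.004, "dy": 0.002, "dz": 0.02, "wx": 0, "wy": 0, "wz": 0.2}, {"claw": 0.0, "dx": 0, "dy": 0, "dz": 0.03, "wx": 0, "wy": 0, "wz": 0}, {"claw": 0.0, "dx": 0, "dy": 0, "dz": 0.03, "wx": 0, "wy": 0, "wz": 0}, {"claw": 0.0, "dx": 0, "dy": 0, "dz": 0.03, "wx": 0, "wy": 0, "wz": 0}, {"claw": 0.0, "dx": 0, "dy": 0, "dz": 0.02, "wx": 0, "wy": 0, "wz": 0}, {"claw": 0.0, "dx": 0, "dy": 0, "dz": 0.012, "wx": 0, "wy": 0, "wz": 0}, {"claw": 0.0, "dx": 0, "dy": 0, "dz": 0.006, "wx": 0, "wy": 0, "wz": 0}, {"claw": 0.0, "dx": 0, "dy": 0, "dz": 0.001, "wx": 0, "wy": 0, "wz": 0}, {"claw": 0.0, "dx": 0, "dy": 0, "dz": 0.001, "wx": 0, "wy": 0, "wz": 0}, {"claw": 0.0, "dx": 0, "dy": 0, "dz": 0, "wx": 0, "wy": 0, "wz": 0}])

```text
t: 48.08
eef_pos: [0.4702, -0.1725, 0.1004]
tool_rot: [0.0, 0.774, 0.633, 0.0]
contact_force: [-0.3, 0.2, -0.7]
gripper_width: 0.166
grasp_force: 58.6
```

>>> drive_tool(increments=[{"claw": 0.0, "dx": 0, "dy": 0, "dz": 0.002, "wx": 0, "wy": 0, "wz": 0}, {"claw": 0.0, "dx": 0, "dy": 0, "dz": 0.001, "wx": 0, "wy": 0, "wz": 0}, {"claw": 0.0, "dx": 0, "dy": 0, "dz": 0.001, "wx": 0, "wy": 0, "wz": 0}, {"claw": 0.0, "dx": 0, "dy": 0, "dz": 0, "wx": 0, "wy": 0, "wz": 0}])

```text
t: 48.58
eef_pos: [0.4702, -0.1726, 0.0979]
tool_rot: [0.001, 0.774, 0.633, -0.001]
contact_force: [-6.6, 0.6, 21.1]
gripper_width: 0.171
grasp_force: 61.1
```

>>> drive_tool(increments=[{"claw": 0.0, "dx": 0, "dy": 0, "dz": -0.001, "wx": 0, "wy": 0, "wz": 0}, {"claw": 0.015, "dx": 0, "dy": 0, "dz": 0, "wx": 0, "wy": 0, "wz": 0}, {"claw": 0.02, "dx": 0, "dy": 0, "dz": 0, "wx": 0, "wy": 0, "wz": 0}, {"claw": 0.03, "dx": 0, "dy": 0, "dz": 0, "wx": 0, "wy": 0, "wz": 0}, {"claw": 0.03, "dx": 0, "dy": 0, "dz": 0, "wx": 0, "wy": 0, "wz": 0}, {"claw": 0.03, "dx": 0, "dy": 0, "dz": -0.01, "wx": 0, "wy": 0, "wz": 0}, {"claw": 0.03, "dx": 0, "dy": 0, "dz": -0.03, "wx": 0, "wy": 0, "wz": 0}, {"claw": 0.03, "dx": 0, "dy": 0, "dz": -0.05, "wx": 0, "wy": 0, "wz": 0}, {"claw": 0.05, "dx": 0.02, "dy": 0.01, "dz": -0.05, "wx": 0, "wy": 0, "wz": 0}, {"claw": 0.05, "dx": 0.03, "dy": 0.02, "dz": -0.03, "wx": 0, "wy": 0, "wz": 0}, {"claw": 0.05, "dx": 0.03, "dy": 0.01, "dz": 0, "wx": 0, "wy": 0, "wz": 0}, {"claw": 0.05, "dx": 0, "dy": 0, "dz": 0, "wx": 0, "wy": 0, "wz": 0}, {"claw": 0.05, "dx": 0, "dy": 0, "dz": 0, "wx": 0, "wy": 0, "wz": 0}])

```text
t: 50.2
eef_pos: [0.5244, -0.1024, 0.2668]
tool_rot: [-0.0, 0.774, 0.633, -0.0]
contact_force: [-0.3, -0.0, 0.5]
gripper_width: 0.586
grasp_force: 0.0
```

```bash
python3 - <<'E'
from h import *
p,X=knob(-.016);right(X);step([*wor(-.0003,-.0155),.167],np.pi/2+YAW);cv2.imwrite("pics/w16.png",p[:,:,::-1])
E
```

```text
knob top 610 [-0.0084 -0.029 ] [ 0.009  -0.0013] n
right blob px [225. 250.] 200 top 200 [-0.0985 -0.0815] zmax 0.16 pad x -0.1 -0.097 y -0.123 -0.045
right blob px [289. 240.] 1551 top 199 [-0.0396 -0.1008] zmax 0.1434 pad x -0.068 -0.012 y -0.131 -0.074
right blob px [352. 239.] 1494 top 174 [ 0.042  -0.1008] zmax 0.1432 pad x 0.015 0.072 y -0.131 -0.074
right blob px [414. 252.] 138 top 138 [ 0.099  -0.0847] zmax 0.1586 pad x 0.098 0.1 y -0.126 -0.045
shift d=[0.008  0.002  0.0997] wz=-0.3 deg now [ 0.5242 -0.1029  0.2667] head 1.370 tilt [-0.001 -0.001 -1.   ]
```

View pics/w16.png

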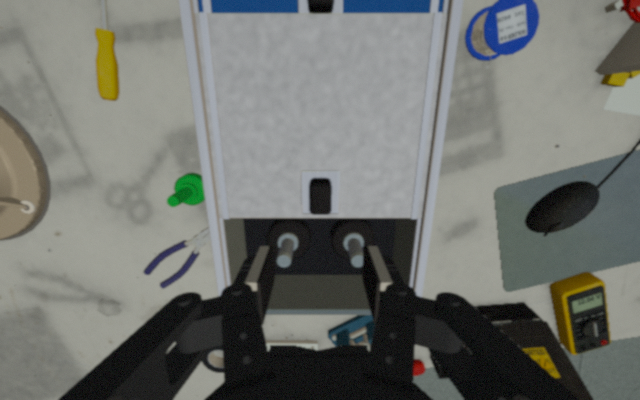

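Both wide feet stand upright, at (288,245) and (352,245). The white handle is at (320,195). Now I shut the white door.

>>> drive_tool(increments=[{"claw": 0.05, "dx": 0.008, "dy": 0.002, "dz": 0.04, "wx": 0, "wy": 0, "wz": -0.3}, {"claw": 0.05, "dx": 0, "dy": 0, "dz": 0.03, "wx": 0, "wy": 0, "wz": 0}, {"claw": 0.05, "dx": 0, "dy": 0, "dz": 0.02, "wx": 0, "wy": 0, "wz": 0}, {"claw": 0.05, "dx": 0, "dy": 0, "dz": 0.009, "wx": 0, "wy": 0, "wz": 0}, {"claw": 0.05, "dx": 0, "dy": 0, "dz": 0, "wx": 0, "wy": 0, "wz": 0}, {"claw": 0.005, "dx": 0, "dy": 0, "dz": 0, "wx": 0, "wy": 0, "wz": 0}, {"claw": 0.005, "dx": 0, "dy": 0, "dz": 0, "wx": 0, "wy": 0, "wz": 0}, {"claw": 0.005, "dx": 0, "dy": 0, "dz": 0, "wx": 0, "wy": 0, "wz": 0}, {"claw": 0.005, "dx": 0, "dy": 0, "dz": 0, "wx": 0, "wy": 0, "wz": 0}, {"claw": 0.005, "dx": -0.01, "dy": 0, "dz": 0, "wx": 0, "wy": 0, "wz": 0}, {"claw": 0.005, "dx": -0.02, "dy": 0, "dz": 0, "wx": 0, "wy": 0, "wz": 0}, {"claw": 0.005, "dx": -0.025, "dy": 0, "dz": 0, "wx": 0, "wy": 0, "wz": 0}, {"claw": 0.005, "dx": -0.025, "dy": 0, "dz": 0, "wx": 0, "wy": 0, "wz": 0}, {"claw": 0.005, "dx": -0.025, "dy": 0, "dz": 0, "wx": 0, "wy": 0, "wz": 0}, {"claw": 0.005, "dx": -0.015, "dy": 0, "dz": 0, "wx": 0, "wy": 0, "wz": 0}, {"claw": 0.005, "dx": -0.005, "dy": 0, "dz": 0, "wx": 0, "wy": 0, "wz": 0}, {"claw": 0.005, "dx": 0, "dy": 0, "dz": 0, "wx": 0, "wy": 0, "wz": 0}], newtons=30)

```text
t: 52.38
eef_pos: [0.5026, -0.2178, 0.1689]
tool_rot: [-0.001, 0.773, 0.635, -0.002]
contact_force: [-8.9, -0.6, 9.8]
gripper_width: 0.223
grasp_force: 30.7
```

```bash
python3 - <<'E'
from h import *
o=get_obs();print(loc(o["eef_pos"]),o["eef_pos"],o["contact_force"],o["gripper_width"])
E
```

```text
[-0.00109761 -0.14026454] [ 0.50260723 -0.2177652   0.16892859] [-8.90156834 -0.61012658  9.79335872] 0.22278359827873706
```

>>> drive_tool(increments=[{"claw": 0.005, "dx": -0.003, "dy": 0, "dz": 0, "wx": 0, "wy": 0, "wz": 0}, {"claw": 0.005, "dx": -0.003, "dy": 0, "dz": 0, "wx": 0, "wy": 0, "wz": 0}, {"claw": 0.005, "dx": -0.003, "dy": 0, "dz": 0, "wx": 0, "wy": 0, "wz": 0}, {"claw": 0.005, "dx": -0.002, "dy": 0, "dz": 0, "wx": 0, "wy": 0, "wz": 0}, {"claw": 0.005, "dx": 0, "dy": 0, "dz": 0, "wx": 0, "wy": 0, "wz": 0}])

```text
t: 53.0
eef_pos: [0.502, -0.2207, 0.1689]
tool_rot: [-0.003, 0.771, 0.637, 0.002]
contact_force: [-5.9, 17.4, 9.1]
gripper_width: 0.227
grasp_force: 30.7
```

```bash
python3 - <<'E'
from h import *
o=get_obs();print(loc(o["eef_pos"]),o["eef_pos"],o["contact_force"],o["gripper_width"])
E
```

```text
[-0.00109389 -0.14324225] [ 0.50203099 -0.22068662  0.16891924] [-5.92715044 17.35692706  9.14449301] 0.22670596200951867
```

>>> drive_tool(increments=[{"claw": 0.005, "dx": 0.0065, "dy": 0, "dz": 0, "wx": 0, "wy": 0, "wz": 0}, {"claw": 0.05, "dx": 0, "dy": 0, "dz": 0, "wx": 0, "wy": 0, "wz": 0}, {"claw": 0.05, "dx": 0, "dy": 0, "dz": 0, "wx": 0, "wy": 0, "wz": 0}, {"claw": 0.05, "dx": 0, "dy": 0, "dz": -0.03, "wx": 0, "wy": 0, "wz": 0}, {"claw": 0.05, "dx": 0, "dy": 0, "dz": -0.05, "wx": 0, "wy": 0, "wz": 0}, {"claw": 0.05, "dx": 0.03, "dy": 0, "dz": -0.05, "wx": 0, "wy": 0, "wz": 0}, {"claw": 0.05, "dx": 0.03, "dy": 0, "dz": -0.05, "wx": 0, "wy": 0, "wz": 0}, {"claw": 0.05, "dx": 0.02, "dy": 0, "dz": 0, "wx": 0, "wy": 0, "wz": 0}, {"claw": 0.05, "dx": 0, "dy": 0, "dz": 0, "wx": 0, "wy": 0, "wz": 0}, {"claw": 0.05, "dx": 0, "dy": 0, "dz": 0, "wx": 0, "wy": 0, "wz": 0}])

```text
t: 54.25
eef_pos: [0.5184, -0.1444, 0.3472]
tool_rot: [-0.0, 0.773, 0.635, -0.001]
contact_force: [0.4, -0.4, 0.0]
gripper_width: 0.583
grasp_force: 0.0
```

```bash
python3 - <<'E'
from h import *
p,X=knob(-.14);knob(.14,.177)
L=loc(X.reshape(-1,3)).reshape(400,640,2);z=X[...,2]
for n in("wrist","side","scene"):
    p,X=cloud(n);L=loc(X.reshape(-1,3)).reshape(400,640,2);z=X[...,2]
    hsv=cv2.cvtColor(p,cv2.COLOR_RGB2HSV)
    b=(hsv[...,0]>100)&(hsv[...,0]<125)&(hsv[...,1]>140)&(abs(z-.152)<.006)&(abs(L[...,0])<.05)
    print(n,"blue y",np.percentile(L[b][:,1],[1,50,99]).round(4) if b.any() else '')
    for z0,y0 in((.187,-.146),(.177,.146)):
        k=(abs(z-z0)<.004)&(hsv[...,2]<70)&(abs(L[...,0])<.03)&(abs(L[...,1]-y0)<.04)
        if k.any():print("  knob",y0,k.sum(),L[k].min(0).round(4),L[k].max(0).round(4))
    w=(abs(z-.162)<.0035)&(hsv[...,1]<60)&(abs(L[...,0])<.085)&(abs(L[...,1])<.19)
    if w.any():print("  white plate y",np.percentile(L[w][:,1],[.5,99.5]).round(4))
    if n=="wrist":cv2.imwrite("pics/w17.png",p[:,:,::-1])
E
```

```text
knob top 264 [-0.0079 -0.1566] [ 0.0071 -0.129 ] nTraceback (most recent call last):
  File "<stdin>", line 2, in <module>
  File "h.py", line 75, in knob
    print("knob top",k.sum(),L[k].min(0).round(4),L[k].max(0).round(4),"n");return p,X
                             ~~~~~~~~^^^
    return umr_minimum(a, axis, None, out, keepdims, initial, where)
ValueError: zero-size array to reduction operation minimum which has no identity
```

```bash
cat > chk.py <<'E'
from h import *
for n in("wrist","side","scene"):
    p,X=cloud(n);L=loc(X.reshape(-1,3)).reshape(400,640,2);z=X[...,2]
    hsv=cv2.cvtColor(p,cv2.COLOR_RGB2HSV)
    b=(hsv[...,0]>100)&(hsv[...,0]<125)&(hsv[...,1]>140)&(abs(z-.152)<.006)&(abs(L[...,0])<.05)
    print(n,"blue y",np.percentile(L[b][:,1],[1,50,99]).round(4) if b.any() else '')
    for z0,y0 in((.187,-.146),(.177,.146)):
        k=(abs(z-z0)<.004)&(hsv[...,2]<70)&(abs(L[...,0])<.03)&(abs(L[...,1]-y0)<.04)
        if k.any():print("  knob",y0,k.sum(),L[k].min(0).round(4),L[k].max(0).round(4))
    w=(abs(z-.162)<.0035)&(hsv[...,1]<60)&(abs(L[...,0])<.08)&(abs(L[...,1])<.19)
    if w.any():print("  white plate y",np.percentile(L[w][:,1],[.5,99.5]).round(4))
    t=(abs(z-.165)<.004)&(abs(abs(L[...,0])-.106)<.004)&(abs(L[...,1])<.19)
    if t.any():print("  rails y",np.percentile(L[t][:,1],[.5,99.5]).round(4))
    if n=="wrist":cv2.imwrite("pics/w17.png",p[:,:,::-1])
E
python3 chk.py
```

```text
wrist blue y [0.0048 0.0699 0.124 ]
  knob -0.146 283 [-0.008  -0.1568] [ 0.0082 -0.129 ]
  white plate y [-0.169   0.0018]
  rails y [-0.1716  0.1201]
side blue y [0.0115 0.0734 0.1626]
  knob -0.146 82 [-0.0075 -0.161 ] [ 0.009  -0.1343]
  knob 0.146 44 [-0.0064  0.1277] [0.0089 0.1527]
  white plate y [-0.1731  0.0013]
  rails y [-0.1748  0.1704]
scene blue y [0.0019 0.0713 0.1702]
  knob -0.146 15 [-0.0155 -0.1563] [-0.0002 -0.1333]
  knob 0.146 15 [-0.0131  0.1335] [0.0006 0.16  ]
  white plate y [-0.1692  0.1508]
  rails y [-0.1688  0.1732]
```

View pics/w17.png

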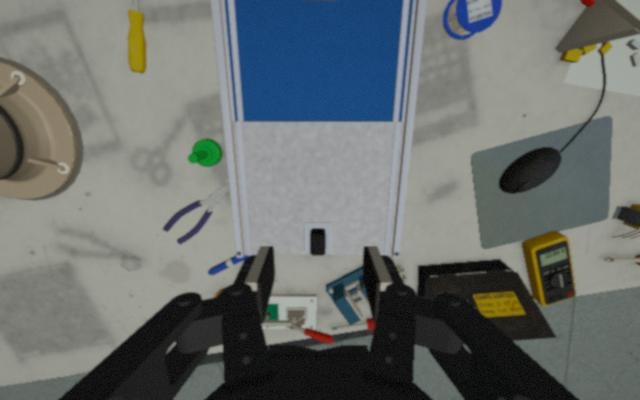

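>>> drive_tool(increments=[{"claw": 0.05, "dx": -0.04, "dy": 0, "dz": 0.04, "wx": 0, "wy": 0, "wz": 0}, {"claw": 0.05, "dx": -0.047, "dy": 0, "dz": 0.04, "wx": 0, "wy": 0, "wz": 0}, {"claw": 0.05, "dx": 0, "dy": 0, "dz": 0, "wx": 0, "wy": 0, "wz": 0}, {"claw": 0.05, "dx": 0, "dy": 0, "dz": 0, "wx": 0, "wy": 0, "wz": 0}])

```text
t: 55.0
eef_pos: [0.5023, -0.228, 0.268]
tool_rot: [-0.0, 0.772, 0.635, 0.0]
contact_force: [0.4, 0.4, 0.4]
gripper_width: 0.588
grasp_force: 0.0
```

```bash
python3 - <<'E'
from h import *
knob(-.146);o=get_obs();print(loc(o["eef_pos"]),o["eef_pos"])
p,X=cloud("wrist");L=loc(X.reshape(-1,3)).reshape(400,640,2);z=X[...,2]
w=(abs(z-.162)<.003)&(abs(L[...,0])<.08);print("plate",np.percentile(L[w][:,1],[.2,99.8]))
t=(abs(z-.165)<.004)&(abs(abs(L[...,0])-.106)<.005);print("rail",np.percentile(L[t][:,1],[.2,99.8]))
t=(abs(z-.145)<.003)&(abs(L[...,0])<.08)&(L[...,1]<-.15);print("endwall",t.sum(),np.percentile(L[t][:,1],[1,99]) if t.any() else '')
E
```

```text
knob top 596 [-0.009  -0.1571] [ 0.0086 -0.1297] n
[ 0.00103272 -0.14961666] [ 0.50287548 -0.22735313  0.26864743]
plate [-0.17069704  0.00186335]
rail [-0.1732406   0.01231168]
endwall 0
```

>>> drive_tool(increments=[{"claw": 0.05, "dx": 0.04, "dy": 0, "dz": 0, "wx": 0, "wy": 0, "wz": 0}, {"claw": 0.05, "dx": 0.05, "dy": 0, "dz": 0, "wx": 0, "wy": 0, "wz": 0}, {"claw": 0.05, "dx": 0.05, "dy": 0, "dz": 0, "wx": 0, "wy": 0, "wz": 0}, {"claw": 0.05, "dx": 0.05, "dy": 0, "dz": 0, "wx": 0, "wy": 0, "wz": 0}, {"claw": 0.05, "dx": 0.05, "dy": 0, "dz": 0, "wx": 0, "wy": 0, "wz": 0}, {"claw": 0.05, "dx": 0.057, "dy": 0, "dz": 0, "wx": 0, "wy": 0, "wz": 0}, {"claw": 0.05, "dx": 0, "dy": 0, "dz": 0, "wx": 0, "wy": 0, "wz": 0}, {"claw": 0.05, "dx": 0, "dy": 0, "dz": 0, "wx": 0, "wy": 0, "wz": 0}])

```text
t: 56.1
eef_pos: [0.5595, 0.0638, 0.2686]
tool_rot: [0.001, 0.772, 0.636, 0.0]
contact_force: [0.1, -1.1, -0.4]
gripper_width: 0.587
grasp_force: 0.0
```

```bash
python3 - <<'E'
from h import *
knob(.146,.177);o=get_obs();print(loc(o["eef_pos"]),o["eef_pos"])
p,X=cloud("wrist");L=loc(X.reshape(-1,3)).reshape(400,640,2);z=X[...,2]
w=(abs(z-.152)<.003)&(abs(L[...,0])<.08);print("plate",np.percentile(L[w][:,1],[.2,99.8]))
t=(abs(z-.165)<.004)&(abs(abs(L[...,0])-.106)<.005);print("rail",np.percentile(L[t][:,1],[.2,99.8]))
cv2.imwrite("pics/w18.png",p[:,:,::-1])
E
```

```text
knob top 546 [-0.0074  0.1325] [0.0094 0.161 ] n
[1.04682153e-04 1.45828490e-01] [0.55950241 0.06261599 0.26834042]
plate [5.12882439e-05 1.72625945e-01]
rail [0.03686195 0.17587176]
```

Both doors hit their stops with force and look symmetric. I'll give each handle a gentle closing nudge with shut fingers to be sure.

>>> drive_tool(increments=[{"claw": 0.0, "dx": -0.034, "dy": 0, "dz": 0.02, "wx": 0, "wy": 0, "wz": 0}, {"claw": 0.0, "dx": 0, "dy": 0, "dz": 0.03, "wx": 0, "wy": 0, "wz": 0}, {"claw": 0.0, "dx": 0, "dy": 0, "dz": 0.03, "wx": 0, "wy": 0, "wz": 0}, {"claw": 0.0, "dx": 0, "dy": 0, "dz": 0.02, "wx": 0, "wy": 0, "wz": 0}, {"claw": 0.0, "dx": 0, "dy": 0, "dz": 0.007, "wx": 0, "wy": 0, "wz": 0}, {"claw": 0.0, "dx": 0, "dy": 0, "dz": 0, "wx": 0, "wy": 0, "wz": 0}, {"claw": 0.0, "dx": 0.005, "dy": 0, "dz": 0, "wx": 0, "wy": 0, "wz": 0}, {"claw": 0.0, "dx": 0.003, "dy": 0, "dz": 0, "wx": 0, "wy": 0, "wz": 0}, {"claw": 0.0, "dx": 0.003, "dy": 0, "dz": 0, "wx": 0, "wy": 0, "wz": 0}, {"claw": 0.0, "dx": 0.003, "dy": 0, "dz": 0, "wx": 0, "wy": 0, "wz": 0}, {"claw": 0.0, "dx": 0, "dy": 0, "dz": 0, "wx": 0, "wy": 0, "wz": 0}])

```text
t: 57.58
eef_pos: [0.5551, 0.0375, 0.1617]
tool_rot: [0.003, 0.774, 0.634, -0.004]
contact_force: [-6.5, -15.1, 12.5]
gripper_width: -0.002
grasp_force: 8.2
```

```bash
python3 - <<'E'
from h import *
o=get_obs();print(loc(o["eef_pos"]),o["eef_pos"],o["contact_force"])
E
```

```text
[0.00065259 0.12033948] [0.55507591 0.0375083  0.1616621 ] [ -6.46475029 -15.08242655  12.51893216]
```

>>> drive_tool(increments=[{"claw": 0.0, "dx": -0.012, "dy": 0, "dz": 0, "wx": 0, "wy": 0, "wz": 0}, {"claw": 0.0, "dx": -0.003, "dy": 0, "dz": -0.03, "wx": 0, "wy": 0, "wz": 0}, {"claw": 0.0, "dx": 0, "dy": 0, "dz": -0.04, "wx": 0, "wy": 0, "wz": 0}, {"claw": 0.0, "dx": -0.05, "dy": 0, "dz": -0.01, "wx": 0, "wy": 0, "wz": 0}, {"claw": 0.0, "dx": -0.05, "dy": 0, "dz": 0, "wx": 0, "wy": 0, "wz": 0}, {"claw": 0.0, "dx": -0.05, "dy": 0, "dz": 0, "wx": 0, "wy": 0, "wz": 0}, {"claw": 0.0, "dx": -0.05, "dy": 0, "dz": 0, "wx": 0, "wy": 0, "wz": 0}, {"claw": 0.0, "dx": -0.02, "dy": 0, "dz": 0, "wx": 0, "wy": 0, "wz": 0}, {"claw": 0.0, "dx": 0, "dy": 0, "dz": 0, "wx": 0, "wy": 0, "wz": 0}, {"claw": 0.0, "dx": 0, "dy": 0, "dz": 0, "wx": 0, "wy": 0, "wz": 0}])

```text
t: 58.82
eef_pos: [0.5109, -0.1846, 0.2412]
tool_rot: [-0.0, 0.771, 0.636, 0.001]
contact_force: [0.8, 0.0, 0.1]
gripper_width: 0.006
grasp_force: 0.0
```

```bash
python3 - <<'E'
from h import *
step([*wor(0,-.110),.173],np.pi/2+YAW)
E
```

```text
shift d=[-0.0039 -0.0006  0.0682] wz=0.3 deg now [ 0.5109 -0.1846  0.2412] head 1.380 tilt [ 0.001  0.001 -1.   ]
```

>>> drive_tool(increments=[{"claw": 0.0, "dx": -0.004, "dy": 0, "dz": 0.03, "wx": 0, "wy": 0, "wz": 0}, {"claw": 0.0, "dx": 0, "dy": 0, "dz": 0.025, "wx": 0, "wy": 0, "wz": 0}, {"claw": 0.0, "dx": 0, "dy": 0, "dz": 0.013, "wx": 0, "wy": 0, "wz": 0}, {"claw": 0.0, "dx": 0, "dy": 0, "dz": 0, "wx": 0, "wy": 0, "wz": 0}, {"claw": 0.0, "dx": -0.005, "dy": 0, "dz": 0, "wx": 0, "wy": 0, "wz": 0}, {"claw": 0.0, "dx": -0.004, "dy": 0, "dz": 0, "wx": 0, "wy": 0, "wz": 0}, {"claw": 0.0, "dx": -0.003, "dy": 0, "dz": 0, "wx": 0, "wy": 0, "wz": 0}, {"claw": 0.0, "dx": -0.003, "dy": 0, "dz": 0, "wx": 0, "wy": 0, "wz": 0}, {"claw": 0.0, "dx": 0, "dy": 0, "dz": 0, "wx": 0, "wy": 0, "wz": 0}])

```text
t: 59.95
eef_pos: [0.5088, -0.1986, 0.1741]
tool_rot: [-0.002, 0.771, 0.637, 0.004]
contact_force: [2.8, 16.6, -0.2]
gripper_width: -0.001
grasp_force: 8.7
```

```bash
python3 - <<'E'
from h import *
o=get_obs();print(loc(o["eef_pos"]),o["eef_pos"],o["contact_force"])
E
```

```text
[ 0.00120106 -0.12022663] [ 0.50876423 -0.19855861  0.17409378] [ 2.83825973 16.56879711 -0.2498245 ]
```

Both stops are symmetric (+0.1203 and -0.1202), so both doors are fully shut. I'll retreat and hand in.

>>> drive_tool(increments=[{"claw": 0.0, "dx": 0.012, "dy": 0, "dz": 0, "wx": 0, "wy": 0, "wz": 0}, {"claw": 0.0, "dx": 0.003, "dy": 0, "dz": -0.03, "wx": 0, "wy": 0, "wz": 0}, {"claw": 0.0, "dx": 0, "dy": 0, "dz": -0.05, "wx": 0, "wy": 0, "wz": 0}, {"claw": 0.0, "dx": 0, "dy": 0, "dz": -0.05, "wx": 0, "wy": 0, "wz": 0}, {"claw": 0.0, "dx": 0, "dy": 0, "dz": -0.03, "wx": 0, "wy": 0, "wz": 0}, {"claw": 0.0, "dx": 0, "dy": 0, "dz": 0, "wx": 0, "wy": 0, "wz": 0}, {"claw": 0.0, "dx": 0, "dy": 0, "dz": 0, "wx": 0, "wy": 0, "wz": 0}])

```text
t: 60.82
eef_pos: [0.5089, -0.1915, 0.3324]
tool_rot: [-0.0, 0.773, 0.635, -0.001]
contact_force: [0.0, -0.6, -0.9]
gripper_width: 0.0
grasp_force: 0.0
```

```bash
python3 chk.py; python3 -c "
from station import *
print(get_obs()['contact_force']);print(hand_in())"
```

```text
wrist blue y [0.0041 0.04   0.0719]
  knob -0.146 347 [-0.0084 -0.1579] [ 0.0077 -0.1302]
  white plate y [-0.1705  0.001 ]
  rails y [-0.1717  0.0676]
side blue y [0.0105 0.0734 0.1645]
  knob -0.146 84 [-0.0078 -0.1618] [ 0.0085 -0.1349]
  knob 0.146 48 [-0.0072  0.1301] [0.009  0.1554]
  white plate y [-0.1739  0.0298]
  rails y [-0.1746  0.17  ]
scene blue y [0.0022 0.0728 0.1706]
  knob -0.146 13 [-0.0114 -0.1567] [ 0.0028 -0.131 ]
  knob 0.146 19 [-0.0145  0.1341] [-0.0013  0.1596]
  white plate y [-0.1703  0.1553]
  rails y [-0.1682  0.1734]
[1.044258   0.00643519 0.016298  ]
the job is handed in; nothing more can be done
None
```

The job is handed in: the two narrow feet were dropped through the gauge slot, the two wide feet were stood upright in the right-hand compartment, and both doors were pushed to their shut stops, at about 61 s on the clock.

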